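# Open a roller holder by prying out its retaining ring and load the rollers

## Task

The round roller holder needs reloading. Slide the flat pick through the holder's slot under the end of its split retaining ring, lift that end out of the groove and prop it up on the pick, then take the ring off and lay it flat in the wide compartment of the tray. Drop each steel roller that stands on the bench upright into a pocket of its own in the holder, lay the pick flat on its blade in the tray's narrow compartment, and leave the other things on the bench alone.

Things in the scene. Friction and masses are not known exactly. Their poses are not given: they have to be found in the camera images.
- holder: Round aluminium roller holder, 164 mm across, 29 mm high, fixed, lying level on the bench. Origin: centre of its underside; its -x points along the pick slot (roughly to the robot). Angles here: about this centre from the slot direction, anticlockwise from above. The ring lies flush in a groove in its top, radius 43 to 57.5 mm, 6 mm deep; inside it a flat hub, outside a flat rim, both 29 mm high.
- slot (a point): Outer mouth of the holder's pick slot, on the slot floor (height 12 mm), 82 mm from the holder's centre. The slot, open above, runs straight inwards under the ring to 31 mm from the centre, narrowing from 37 mm wide to 14 mm. The seated ring's underside is 11 mm above its floor.
- ring: Split flat dark steel ring, outside 111, inside 89 mm, 11 mm wide, 6 mm thick, 60 g, loose in the groove (1.3 mm play). Origin: circle centre, on the underside. Seated, its axes agree with the holder's. Its gap lies from -56 to -13 degrees (from its own -x), round a fixed key block; the end at -13 spans the slot. Seated, it half covers the pockets: no roller goes in.
- ring_end (a point): Middle of the ring's end section over the slot, 50 mm from the ring's centre at -6 degrees, at half thickness; 26 mm high when seated. Once lifted clear, it can be left propped on the pick (see pick_tip): the ring then stays tilted, this end 4 mm above the holder's top, and fingers can grip the ring across its 11 mm width 25 to 40 degrees round from the slot, away from the gap.
- pick: Flat pick, 97 mm long, 60 g: steel blade 12 mm wide, 4 mm thick, along x, with an upright black grip block on it (46 mm long, 13 mm wide, its top 32 mm above the blade's underside). Origin: blade's underside below the middle of the grip; x to the tip (65 mm ahead; rear end 32 mm behind). The last 13 mm taper to 1.5 mm. A cross bar (48 mm wide, 4 mm thick) lies level with the blade 4 to 14 mm ahead of the origin. Balanced about 12 mm ahead.
- pick_tip (a point): Tip of the blade, on its underside. To lift the ring, 38 mm from the holder's centre is far enough in. Lifted above the holder's top, pushed on until the tip is 10 to 20 mm from the centre and laid down, it rests with its cross bar on the rim and its tip on the hub, across the groove, and stays there when let go.
- tray: Flat grey steel tray, 170 mm along its x, 234 mm along its y, fixed on the bench, floor 3 mm thick, walls and one divider 4 mm thick and 10 mm high. Origin: centre of its underside.
- tray_wide (a point): Centre of the floor of the wide compartment (162 mm along x, 150 mm along y), for the ring; on the tray's +y side.
- tray_narrow (a point): Centre of the floor of the narrow compartment (162 mm along x, 72 mm along y), for the pick.
- pocket0 (a point): Centre of the floor of the holder's pocket at 50 degrees, 44 mm from the holder's centre, height 6 mm; the holder's top is 23 mm above it. The pocket is open above, about 26 x 26 mm.
- pocket1 (a point): Centre of the floor of the holder's pocket at 105 degrees, 44 mm from the holder's centre, height 6 mm; the holder's top is 23 mm above it. The pocket is open above, about 26 x 26 mm.
- pocket2 (a point): Centre of the floor of the holder's pocket at 160 degrees, 44 mm from the holder's centre, height 6 mm; the holder's top is 23 mm above it. The pocket is open above, about 26 x 26 mm.
- pocket3 (a point): Centre of the floor of the holder's pocket at 215 degrees, 44 mm from the holder's centre, height 6 mm; the holder's top is 23 mm above it. The pocket is open above, about 26 x 26 mm.
- pocket4 (a point): Centre of the floor of the holder's pocket at 270 degrees, 44 mm from the holder's centre, height 6 mm; the holder's top is 23 mm above it. The pocket is open above, about 26 x 26 mm.
- roller0: Short steel roller, 20 mm diameter, 16 mm high, 40 g, standing upright on the bench; may be absent. Origin: centre of its underside.
- roller1: Short steel roller, 20 mm diameter, 16 mm high, 40 g, standing upright on the bench; may be absent. Origin: centre of its underside.
- roller2: Short steel roller, 20 mm diameter, 16 mm high, 40 g, standing upright on the bench; may be absent. Origin: centre of its underside.
- roller3: Short steel roller, 20 mm diameter, 16 mm high, 40 g, standing upright on the bench; may be absent. Origin: centre of its underside.
- roller4: Short steel roller, 20 mm diameter, 16 mm high, 40 g, standing upright on the bench; may be absent. Origin: centre of its underside.
- tin: Bystander: round aluminium tin with lid, 59 mm across, 38 mm high. Origin: centre of its underside.
- marker: Bystander: black felt marker, lying, 131 mm long along its y, 16 mm thick. Origin: centre of its underside.
- wood_block: Bystander: wooden block 40 x 110 x 28 mm. Origin: centre of its underside.
- tweezers: Bystander: steel tweezers, 133 mm long along their y, 12 mm wide, 9 mm high. Origin: centre of the underside.

How it is judged:
By the outcome, as a careful person would: the job done as asked, in the order asked, and still so for the second after the job is handed in, with the robot touching nothing.
Of roller0, roller1, roller2, roller3, roller4 only 3 to 5 are there at a start; the rules pass over those that are not, and their reading is None.
At some moment in a run one of roller0, roller1, roller2, roller3, roller4 may be knocked a few centimetres aside while the robot is not near it.
It also fails if it takes over 210 s, if anything falls off the work surface, if the arm or the gripper's body presses on something with over 40 N, if the wrist force passes 120 N, or if a joint passes its speed limit or range.

## Robot

A 7-joint arm with a two-finger parallel gripper is mounted at the origin on a cart in front of the work surface, level with it; the furniture and walls round the work are solid. World frame = base frame: x ahead of the robot, y to its left, z up, the work surface at z = 0. Lengths are in m, angles in rad, forces in N, time in s.
With the tool pointing down it reaches from about 0.4 to 0.85 m from the base axis. Payload 10.4 kg.
Tool frame: the origin (TCP) lies between the finger pads; the fingertips stand 11 mm ahead of it and the grasp point (between the pads) lies 8 mm behind it; x points along the fingers, y is the direction in which the jaws open and shut, and the axes are right-handed (so a half turn about x gives the same grasp; the last joint's range is limited). The gripper opens to 87 mm and grips with 3 to 60 N. Pads are 19 mm wide; open, the fingers measure 117 mm over their backs; the gripper's body (75 mm by 190 mm) begins 51 mm behind the grasp point.
Start: joints at [-1.36, 0.332, -0.065, 1.46, 0.022, 1.35, -0.088], TCP at [0.145, 0.608, 0.234] pointing down, gripper open.
Joint ranges: [-2.6, 2.6], [-0.5, 2.12], [-1.47, 1.34], [0.16, 2.42], [-1.27, 4.41], [0.06, 2.06], [-2.6, 2.6]. Speed limits (rad/s): [2.22, 2.22, 2.79, 2.79, 3.14, 3.14, 3.14].

## Interface

Orientations are given as a unit quaternion [x, y, z, w].
In Python, from bench import r, cams, ticket gives the robot as it stands. The module is installed in compiled form; this text tells all that it offers.
- The arm moves only by the tool drive_tool, never from a script. Its argument "moves" is text: rows parted by semicolons, each of 5 numbers parted by spaces: the shift along the world's x, y, z in m, then the turn about the world's z in degrees, then the closure, from 0 (fully open) to 1 (shut). In form: x y z twist grip; .... A call has 1 to 20 rows; each row shifts and turns the commanded pose from where the row before left it; what a row does not reach is not made up. A row lasts 1/8 s, in which the tool goes at most 62.5 mm and 10.7 degrees, less where a joint would pass 70% of its speed; a pose out of reach is approached as far as the arm can. A call is refused whole if a number of a shift passes 0.0625 or a number of a turn 10.7, either way. A call with a gripper value outside its range is refused whole. The fingers move at their own pace and stop on an object; "newtons" is the grip in N (left out, the last holds). Time passes only in rows, so rows that do not move let the fingers close. It gives the time, the measured TCP pose, the force and the opening at its end, in the units of the state.
- r.read_state(): the state, without advancing time (a new reading comes with each control period).
- cams.camera(name): name is "scene" or "top"; returns a dict with "color" (384x512x3 uint8, red, green, blue), "fx", "fy", "cx", "cy" (pixels), "extrinsics" (4x4, takes a point from camera to world coordinates). Camera axes: x right, y down, z forward; pixel columns grow to the right and rows downward; lengths in m; the calibration is good to about 2 mm. A picture is of the moment at which its call begins. There is no depth.
- ticket.close_job(): hands the job in, once; it reports no verdict.
The state is a dict: "time": time; "joint_positions": joint angles; "joint_vel": joint speeds; "joint_torque": joint torques, N m; "ee_pos": TCP position; "eef_rot": TCP orientation; "ft_force": force on the tool from outside, world axes, zero at the start; "torque": the same for the moment, N m; "width": finger opening in m.
Only numpy, scipy, OpenCV 4.12 (cv2) and the standard library are available. Lean on these libraries where they do the work, as an engineer would, in place of code of your own. Each camera call takes 0.05 s, during which the arm holds its last target.

## Working session

There is one attempt and no reset: what is moved stays moved. The work goes in short steps, Python scripts to look and compute and a tool call to move; the robot and the scene stay as the last step left them, time stands still between calls to the robot, and variables do not carry over. Pictures are saved under pics/ and viewed, and the job is handed in when it is done.

Besides the shell and the picture viewer there is one more tool, called after "Emit:" as name(argument=value, ...) on one line, values as JSON. drive_tool: Moves the arm, as the interface text tells. Its arguments: {"type":"object","properties":{"moves":{"type":"string"},"newtons":{"type":"number"}},"required":["moves"]}

```bash
mkdir -p pics; ls; python3 - <<'E'
from bench import r,cams
import cv2,numpy as np
s=r.read_state(); print(s)
for n in("scene","top"):
    c=cams.camera(n); cv2.imwrite(f"pics/{n}0.png",cv2.resize(c["color"][:,:,::-1],(800,600),interpolation=cv2.INTER_CUBIC)); cv2.imwrite(f"raw_{n}0.png",c["color"][:,:,::-1])
    print(n,c["fx"],c["fy"],c["cx"],c["cy"],c["extrinsics"])
E
```

```text
pics
{'time': 0.0, 'joint_positions': array([-1.35958805,  0.33284996, -0.06468816,  1.46098172,  0.0216032 ,
        1.34990095, -0.08852094]), 'joint_vel': array([ 0.00020697,  0.00106579, -0.00039036,  0.00019649, -0.00135463,
       -0.0013603 , -0.00054086]), 'joint_torque': array([-6.85408140e-04, -6.23263407e+01,  2.42640590e-02, -3.89885581e+01,
       -6.12264290e-02,  4.01084963e-02,  1.68789197e-04]), 'ee_pos': array([0.14472619, 0.60761136, 0.2327483 ]), 'eef_rot': array([ 0.08196926,  0.70231255, -0.08298853,  0.70224713]), 'ft_force': array([-0.50834938,  0.90949777, -0.94179689]), 'torque': array([-0.02046871, -0.01573275,  0.0098277 ]), 'width': 0.08710375307532338}
scene 497.64487886843904 497.64487886843904 261.05395122973937 176.0467855751593 [[ 0.87861282 -0.21932326  0.42418961 -0.11187482]
 [-0.47742252 -0.42270038  0.7703195  -1.19561028]
 [ 0.01035613 -0.87933026 -0.47609984  0.79553165]
 [ 0.          0.          0.          1.        ]]
top 446.9561815352368 446.9561815352368 257.24017333056423 183.1862544285991 [[-0.01080392 -0.98743337  0.15766613  0.3837144 ]
 [-0.99993089  0.01139965  0.00287454  0.01344283]
 [-0.00463576 -0.15762417 -0.98748829  1.21431122]
 [ 0.          0.          0.          1.        ]]
```

View pics/scene0.png

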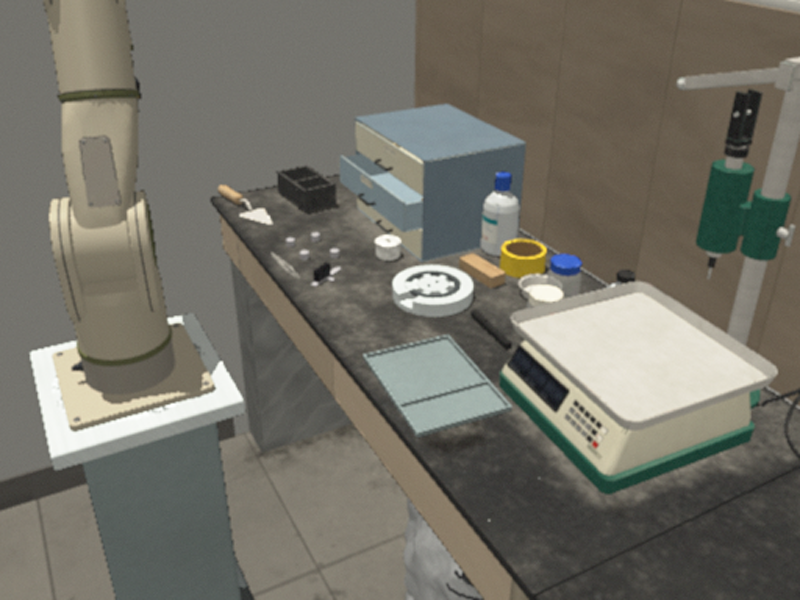

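View pics/top0.png

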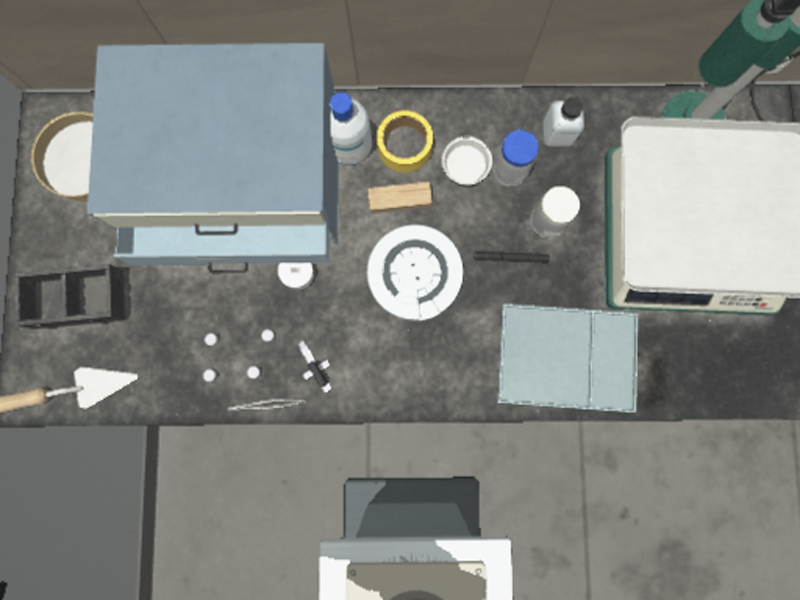

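The top view shows the holder at about (415,272), the pick at (315,366), the tray at (568,358), and four rollers at (211,340), (267,336), (209,375) and (253,372). The drawer unit stands close behind the tin. I'll zoom in and measure next.

```bash
cat > h.py <<'E'
import cv2,numpy as np
def ray(c,u,v):
    d=np.array([(u-c["cx"])/c["fx"],(v-c["cy"])/c["fy"],1.0]); E=np.array(c["extrinsics"]); d=E[:3,:3]@d
    return E[:3,3],d/np.linalg.norm(d)
def on(c,u,v,z):
    o,d=ray(c,u,v); t=(z-o[2])/d[2]; return o+t*d
def tri(c1,p1,c2,p2):
    o1,d1=ray(c1,*p1);o2,d2=ray(c2,*p2)
    A=np.stack([d1,-d2],1); t=np.linalg.lstsq(A,o2-o1,rcond=None)[0]
    a=o1+t[0]*d1;b=o2+t[1]*d2; return (a+b)/2,np.linalg.norm(a-b)
def proj(c,p):
    E=np.linalg.inv(np.array(c["extrinsics"])); q=E[:3,:3]@np.array(p)+E[:3,3]
    return np.array([c["fx"]*q[0]/q[2]+c["cx"],c["fy"]*q[1]/q[2]+c["cy"]])
def crop(img,x0,y0,w,h,s,fn,grid=10):
    im=cv2.resize(img[y0:y0+h,x0:x0+w,::-1],(w*s,h*s),interpolation=cv2.INTER_CUBIC)
    for x in range(-(-x0//grid)*grid,x0+w,grid): cv2.putText(im,str(x),((x-x0)*s,8),0,0.3,(0,255,255),1); cv2.line(im,((x-x0)*s,10),((x-x0)*s,14),(0,255,255),1)
    for y in range(-(-y0//grid)*grid,y0+h,grid): cv2.putText(im,str(y),(0,(y-y0)*s+4),0,0.3,(0,255,255),1)
    cv2.imwrite(fn,im)
E
python3 - <<'E'
from bench import cams
from h import *
import pickle
t=cams.camera("top");s=cams.camera("scene");pickle.dump((t,s),open("c0.pkl","wb"))
crop(t["color"],120,190,100,75,8,"pics/t_left.png")
crop(t["color"],225,135,80,75,8,"pics/t_hold.png")
crop(s["color"],160,140,150,70,5,"pics/s_a.png")
E
```

```text
(no output)
```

View pics/t_left.png

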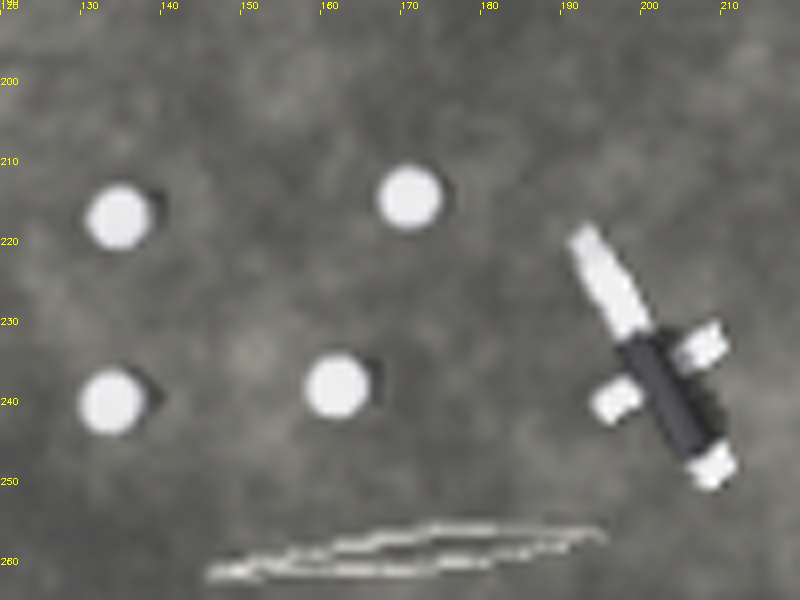

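View pics/t_hold.png

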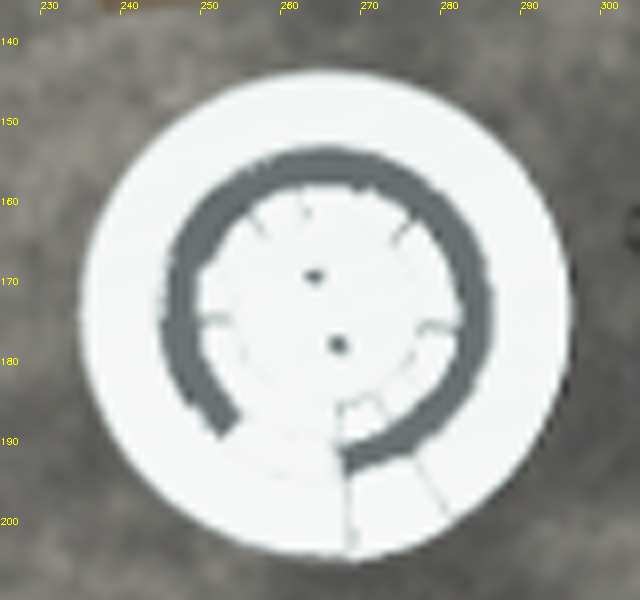

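View pics/s_a.png

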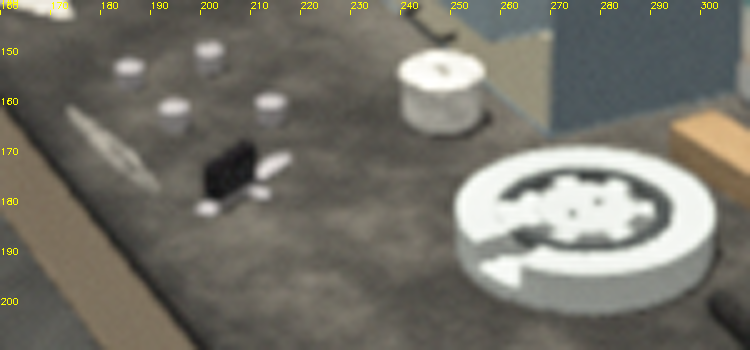

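```bash
cat > m.py <<'E'
from h import *
import pickle,scipy.optimize as so
t,s=pickle.load(open("c0.pkl","rb"))
def blobs(c,mask,x0,y0,x1,y1,amin=15):
    m=np.zeros(mask.shape,np.uint8); m[y0:y1,x0:x1]=mask[y0:y1,x0:x1]
    n,l,st,ce=cv2.connectedComponentsWithStats(m)
    return [(st[i,4],ce[i],l==i) for i in range(1,n) if st[i,4]>=amin]
if __name__=="__main__":
    g=t["color"].min(2); 
    b=blobs(t,(g>160).astype(np.uint8),120,190,215,252)
    print("top"); 
    for a,c,_ in b: print(a,c.round(1),on(t,c[0],c[1],0.016).round(4),on(t,c[0],c[1],0.004).round(4))
    gs=s["color"].min(2)
    b2=blobs(s,(gs>175).astype(np.uint8),178,145,222,190,4)
    print("scene")
    for a,c,_ in b2: print(a,c.round(1),on(s,c[0],c[1],0.016).round(4),on(s,c[0],c[1],0.004).round(4))
    # ring dark
    m=blobs(t,((g<170)).astype(np.uint8),243,148,290,196)
    m=max(m,key=lambda q:q[0])[2]
    ys,xs=np.nonzero(m); print("ring px",len(xs))
    cs,_=cv2.findContours(m.astype(np.uint8),cv2.RETR_EXTERNAL,cv2.CHAIN_APPROX_NONE)
    P=np.array([on(t,x,y,0.029)[:2] for x,y in max(cs,key=len)[:,0]])
    # two-radius circle fit
    def f(p,full=False):
        d=np.hypot(*(P-p[:2]).T); return np.minimum(abs(d-.0555),abs(d-.0445))
    q=so.least_squares(f,P.mean(0),loss="soft_l1",f_scale=.001).x; print("ringc",q,np.median(f(q)))
    d=P-q; ang=np.degrees(np.arctan2(d[:,1],d[:,0]))%360; a=np.sort(ang); i=np.argmax(np.diff(a)); print("gap world",a[i],a[i+1])
    hm=max(blobs(t,(g>200).astype(np.uint8),225,135,305,212),key=lambda q:q[0])[2].astype(np.uint8)
    cs,_=cv2.findContours(hm,cv2.RETR_EXTERNAL,cv2.CHAIN_APPROX_NONE)
    P2=np.array([on(t,x,y,0.029)[:2] for x,y in max(cs,key=len)[:,0]])
    q2=so.least_squares(lambda p:np.hypot(*(P2-p[:2]).T)-p[2],[*q,.08],loss="soft_l1",f_scale=.001).x; print("holder",q2)
    for p in [(268.5,203.5),(281,199),(276,191),(267,185),(271.5,184)]: 
        w=on(t,*p,.029)[:2]-q2[:2]; print(p,np.degrees(np.arctan2(w[1],w[0]))%360,np.hypot(*w))
E
python3 m.py
```

```text
top
45 [170.6 214.2] [0.4934 0.2508 0.016 ] [0.4945 0.2531 0.004 ]
45 [134.3 216.8] [0.4875 0.3482 0.016 ] [0.4886 0.3515 0.004 ]
67 [195.6 224.9] [0.464 0.183 0.016] [0.4648 0.1847 0.004 ]
22 [207.7 232.8] [0.4424 0.1506 0.016 ] [0.443 0.152 0.004]
47 [161.5 237.8] [0.4306 0.2737 0.016 ] [0.4311 0.2763 0.004 ]
47 [133.3 239.8] [0.4261 0.3488 0.016 ] [0.4265 0.3521 0.004 ]
23 [196.6 239.4] [0.4252 0.18   0.016 ] [0.4256 0.1817 0.004 ]
21 [208.7 247.9] [0.4025 0.1476 0.016 ] [0.4027 0.149  0.004 ]
scene
7 [201.3 149.4] [0.4867 0.3447 0.016 ] [0.4959 0.3684 0.004 ]
6 [185.5 152.7] [0.426  0.3455 0.016 ] [0.4343 0.3692 0.004 ]
6 [213.5 159.7] [0.4925 0.2479 0.016 ] [0.5018 0.2701 0.004 ]
9 [194. 161.] [0.4283 0.2694 0.016 ] [0.4366 0.292  0.004 ]
12 [214.  172.5] [0.4555 0.1596 0.016 ] [0.4642 0.1804 0.004 ]
4 [201.  181.2] [0.3942 0.1238 0.016 ] [0.402  0.1441 0.004 ]
ring px 457
ringc [ 0.59945656 -0.00539204] 0.0007621268739861388
gap world 139.77048804821345 184.31394994586728
holder [ 0.59908306 -0.00489711  0.08090029]
(268.5, 203.5) 185.36365787861408 0.08165838776838778
(281, 199) 210.6100388697904 0.08087057928388633
(276, 191) 210.50317173066014 0.05557405487477886
(267, 185) 187.89283458406274 0.031648141938045785
(271.5, 184) 209.77755788420097 0.03314806002667855
```

```bash
cat > st.py <<'E'
from bench import r
from scipy.spatial.transform import Rotation as R
import numpy as np
def st():
    s=r.read_state();M=R.from_quat(s["eef_rot"]).as_matrix()
    print("t%.2f"%s["time"],"pos",s["ee_pos"].round(4),"xax",M[:,0].round(3),"yhead %.2f"%np.degrees(np.arctan2(M[1,1],M[0,1])),"F",s["ft_force"].round(1),"w %.4f"%s["width"],"j",s["joint_positions"].round(2))
    return s,M
if __name__=="__main__": st()
E
python3 st.py
```

```text
t0.20 pos [0.1448 0.6078 0.2331] xax [-0.    -0.001 -1.   ] yhead 76.60 F [-0.3 -0.4 -0.3] w 0.0871 j [-1.36  0.33 -0.06  1.46  0.02  1.35 -0.09]
```

Emit:
drive_tool(moves="0 0 0.01 0 0.5; 0.03 -0.01 0.01 0 0.5; 0.03 -0.03 0 0 0.5", newtons=40)

```text
time: 0.57
ee_pos: [0.2051, 0.5687, 0.2548]
eef_rot: [0.083, 0.702, -0.081, 0.702]
ft_force: [1.0, 1.4, 0.7]
width: 0.065
```

```bash
python3 st.py
```

```text
t0.57 pos [0.2051 0.5687 0.2548] xax [ 0.     0.002 -1.   ] yhead 76.70 F [1.  1.4 0.7] w 0.0650 j [-1.27  0.27 -0.03  1.49  0.01  1.38  0.03]
```

Emit:
drive_tool(moves="0.022 -0.04 0 4.3 0.5; 0.022 -0.04 0 4.3 0.5; 0.022 -0.04 0 4.3 0.5; 0.022 -0.04 0 4.3 0.5; 0.022 -0.04 0 4.3 0.5; 0.022 -0.04 0 4.3 0.5; 0.022 -0.04 -0.02 4.3 0.5; 0.022 -0.04 -0.03 4.3 0.5; 0.022 -0.04 -0.04 4.3 0.5; 0.023 -0.04 -0.04 4.3 0.5; 0 0 0 0 0.5; 0 0 0 0 0.5")

```text
time: 2.08
ee_pos: [0.4261, 0.1687, 0.1244]
eef_rot: [-0.18, 0.683, 0.181, 0.684]
ft_force: [0.3, 0.2, 0.2]
width: 0.0436
```

```bash
python3 st.py; python3 - <<'E'
from bench import cams
from h import *
t=cams.camera("top")
crop(t["color"],120,190,100,75,8,"pics/t1.png")
s=cams.camera("scene")
crop(s["color"],160,110,100,75,8,"pics/s1.png")
E
```

```text
t2.08 pos [0.4261 0.1687 0.1244] xax [ 0.001  0.001 -1.   ] yhead 119.57 F [0.3 0.2 0.2] w 0.0436 j [-0.79  0.05  0.32  2.03 -0.02  1.06  1.63]
```

View pics/s1.png

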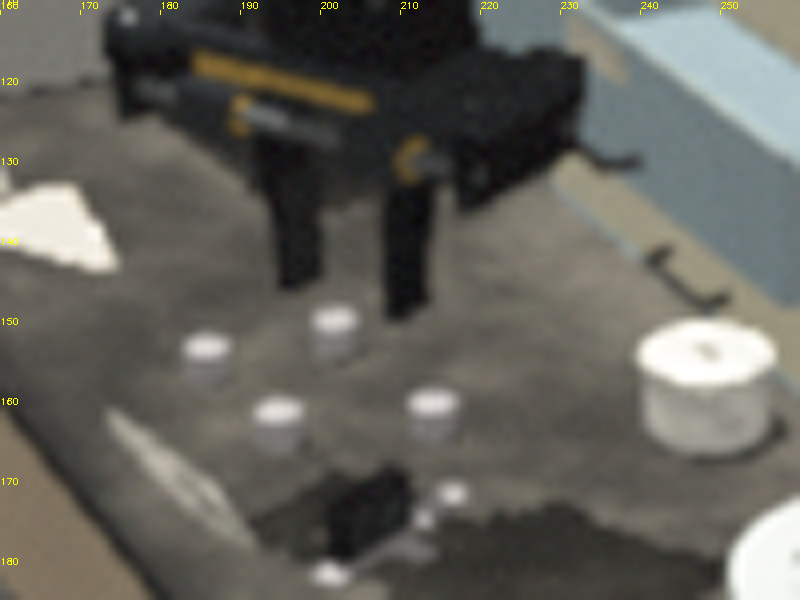

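The gripper stands open above the pick, with the grip block at about (204,174) in the scene view. Lowering now.

Emit:
drive_tool(moves="0 -0.006 -0.03 0.4 0.5; 0 0 -0.03 0 0.5; 0 0 -0.025 0 0.5; 0 0 -0.01 0 0.5; 0 0 0 0 0.5")

```text
time: 2.8
ee_pos: [0.4258, 0.1626, 0.0289]
eef_rot: [-0.183, 0.683, 0.183, 0.683]
ft_force: [-0.0, -0.7, -0.3]
width: 0.0437
```

```bash
python3 st.py; python3 - <<'E'
from bench import cams
from h import *
t=cams.camera("top")
crop(t["color"],150,190,100,75,8,"pics/t2.png")
s=cams.camera("scene")
crop(s["color"],160,130,100,75,8,"pics/s2.png")
E
```

```text
t2.80 pos [0.4258 0.1626 0.0289] xax [-0.  0. -1.] yhead 120.05 F [-0.  -0.7 -0.3] w 0.0437 j [-0.76  0.2   0.32  2.12 -0.09  0.83  1.71]
```

View pics/s2.png

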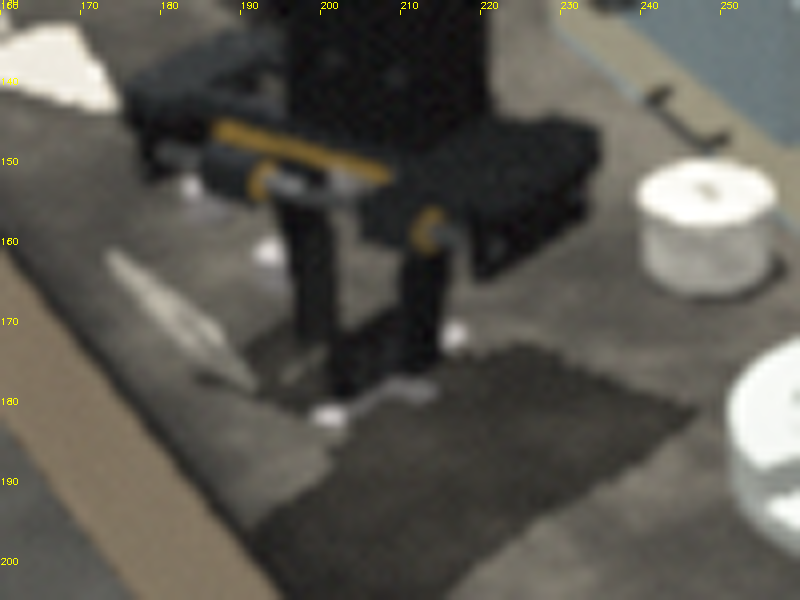

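View pics/t2.png

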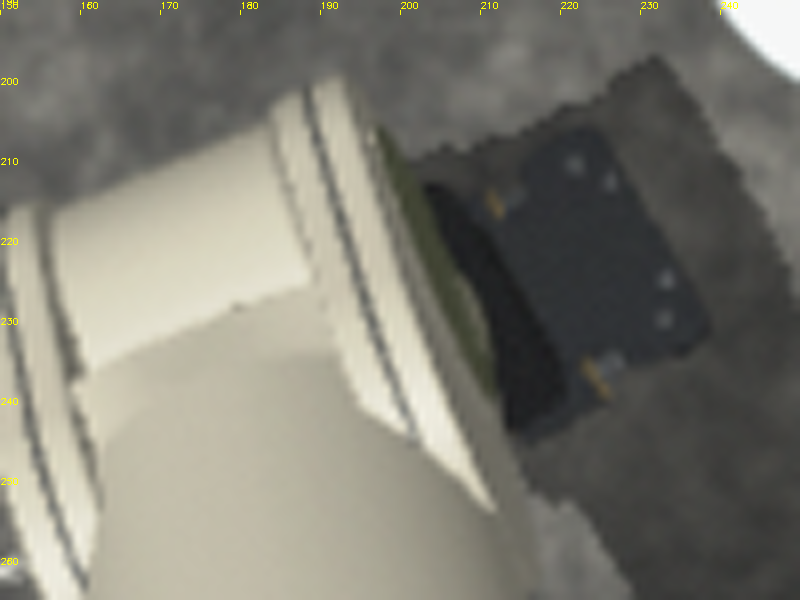

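The fingers straddle the grip block (scene view, about x 197 to 213, y 172). Lower, close, then lift slightly.

Emit:
drive_tool(moves="0 0 -0.01 0 0.5; 0 0 0 0 0.5; 0 0 0 0 1; 0 0 0 0 1; 0 0 0 0 1; 0 0 0 0 1; 0 0 0 0 1; 0 0 0 0 1", newtons=45)

```text
time: 3.9
ee_pos: [0.4258, 0.162, 0.0186]
eef_rot: [-0.183, 0.683, 0.183, 0.683]
ft_force: [-0.7, 0.0, 1.7]
width: 0.0125
```

```bash
python3 st.py
```

```text
t3.90 pos [0.4258 0.162  0.0186] xax [-0.  0. -1.] yhead 120.01 F [-0.7  0.   1.7] w 0.0125 j [-0.76  0.22  0.32  2.12 -0.1   0.81  1.71]
```

Emit:
drive_tool(moves="0 0 0.02 0 1; 0 0 0.03 0 1; 0 -0.03 0.02 -2 1; 0 -0.04 0 -2 1; 0 -0.04 0 -2 1; 0 -0.04 0 -2 1; 0 -0.04 0 -2.2 1; 0.002 -0.032 0 -2 1; 0 0 0 0 1; 0 0 0 0 1")

```text
time: 5.15
ee_pos: [0.4277, -0.0594, 0.0885]
eef_rot: [-0.11, 0.699, 0.11, 0.698]
ft_force: [-0.0, -0.2, -0.7]
width: 0.0127
```

```bash
python3 st.py; python3 - <<'E'
from bench import cams
from h import *
import pickle
t=cams.camera("top");s=cams.camera("scene");pickle.dump((t,s),open("c3.pkl","wb"))
crop(t["color"],215,135,100,75,8,"pics/t3.png")
crop(s["color"],200,130,110,80,7,"pics/s3.png")
E
```

```text
t5.15 pos [ 0.4277 -0.0594  0.0885] xax [-0.  0. -1.] yhead 107.84 F [-0.  -0.2 -0.7] w 0.0127 j [-0.52  0.04  0.57  2.14 -0.03  0.97  1.95]
```

View pics/s3.png

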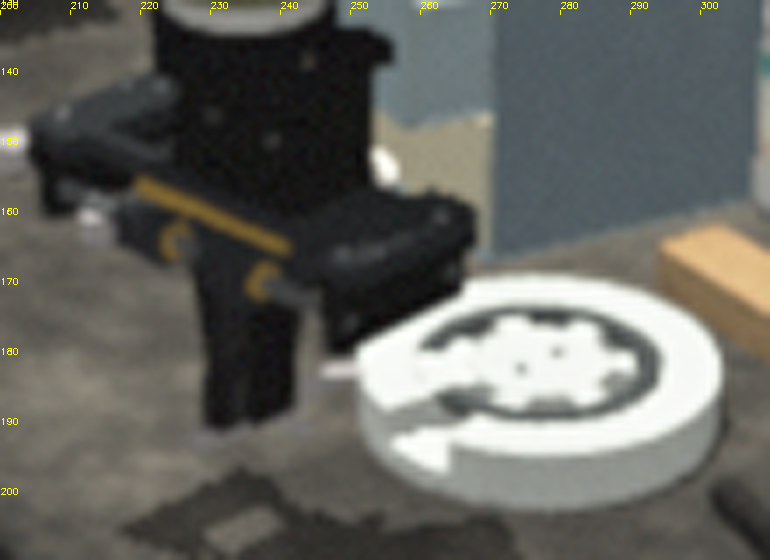

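View pics/t3.png

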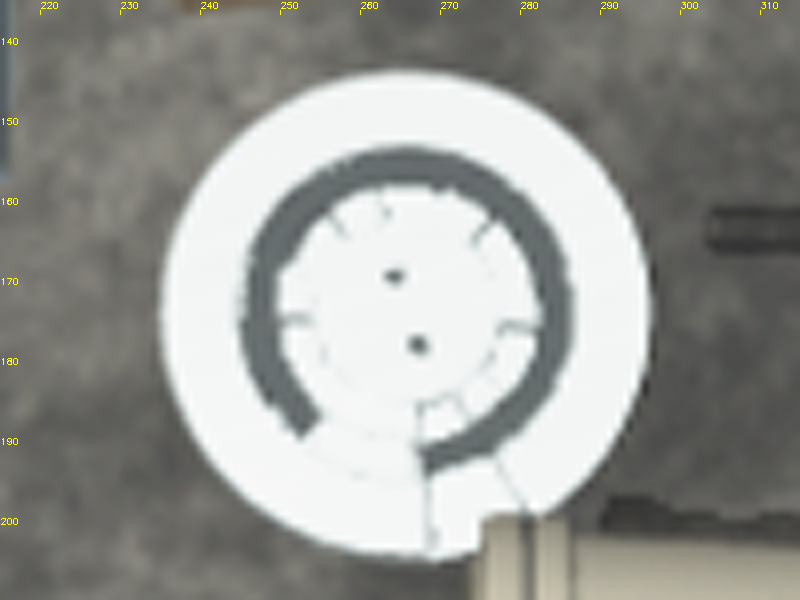

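```bash
python3 - <<'E'
from h import *
import pickle
t,s=pickle.load(open("c3.pkl","rb"))
for a,b in [((264.3,169.2),(278.6,180.0)),((266.9,177.8),(273.2,182.4))]:
    print(tri(t,a,s,b), on(t,*a,.029).round(4), on(s,*b,.029).round(4))
p=np.array([.4277,-.0594,.07])+.065*np.array([.952,.306,0]); print("tip exp scene",proj(s,p),"origin",proj(s,[.4277,-.0594,.07]))
print(on(s,251.5,182.5,.072),on(s,246,183,.072))
C=np.array([.599,-.005]); u=np.array([.952,.306])
for d in (.115,.082,.05,.038,.017): print(d, proj(s,[*(C-d*u),.015]).round(1),proj(t,[*(C-d*u),.03]).round(1))
g=s["color"]; print(g[176:188,240:256].min(2))
E
```

```text
(array([ 0.61046593, -0.00222643,  0.02748669]), np.float64(0.001718158280973826)) [ 0.611  -0.0026  0.029 ] [ 0.6081 -0.0044  0.029 ]
(array([ 0.58671961, -0.00891453,  0.02810824]), np.float64(0.001680265211315786)) [ 0.5873 -0.0093  0.029 ] [ 0.585  -0.0102  0.029 ]
tip exp scene [250.70269313 181.84878327] origin [235.00064651 189.56084982]
[ 0.48818985 -0.04733328  0.072     ] [ 0.47226162 -0.04249491  0.072     ]
0.115 [250.8 197.7] [279.1 213.9]
0.082 [258.3 193.8] [275.1 202.2]
0.05 [265.4 190.1] [271.2 190.9]
0.038 [268.  188.8] [269.8 186.7]
0.017 [272.5 186.4] [267.3 179.4]
[[ 11  22  39  70  89  79  46  26  30  45  46  24  14  18  25  55]
 [ 20  20  47  77  87  76  46  25  28  32  27  11  25  55  99 164]
 [ 14  23  54  81  90  78  52  28  21  18  17  49  99 164 212 241]
 [ 13  20  60  89  91  78  55  27  13  19  53 147 210 241 251 249]
 [ 18  28  71  96  94  84  67  51  46  55  96 206 251 250 248 247]
 [ 17  29  76 101 100  96 102 112 117 129 155 224 249 248 247 247]
 [ 14  26  76 104 104 118 156 180 186 189 198 225 243 246 247 247]
 [ 14  26  76 106 107 124 160 181 179 178 182 202 235 246 246 246]
 [ 18  25  77 111 113 114 117 117 116 110 120 173 233 247 246 246]
 [ 10  27  81 112 113 113 107 101  97  92 106 153 215 243 247 246]
 [ 13  35  81 110 110 105  98  91  87  89 101 132 175 224 245 248]
 [ 16  39  82 111 108 103  96  87  87  88  98 130 153 184 226 240]]
```

Emit:
drive_tool(moves="0 -0.0015 -0.02 0.2 1; 0 0 -0.02 0 1; 0 0 -0.016 0 1; 0 0 0 0 1; 0 0 0 0 1")

```text
time: 5.88
ee_pos: [0.4281, -0.0611, 0.0331]
eef_rot: [-0.111, 0.698, 0.111, 0.698]
ft_force: [0.6, -0.5, -0.4]
width: 0.0129
```

```bash
python3 st.py; python3 - <<'E'
from bench import cams
from h import *
import pickle
s=cams.camera("scene")
crop(s["color"],220,160,80,45,10,"pics/s4.png")
E
```

```text
t5.88 pos [ 0.4281 -0.0611  0.0331] xax [ 0.  0. -1.] yhead 108.05 F [ 0.6 -0.5 -0.4] w 0.0129 j [-0.5   0.15  0.57  2.18 -0.11  0.83  2.03]
```

View pics/s4.png

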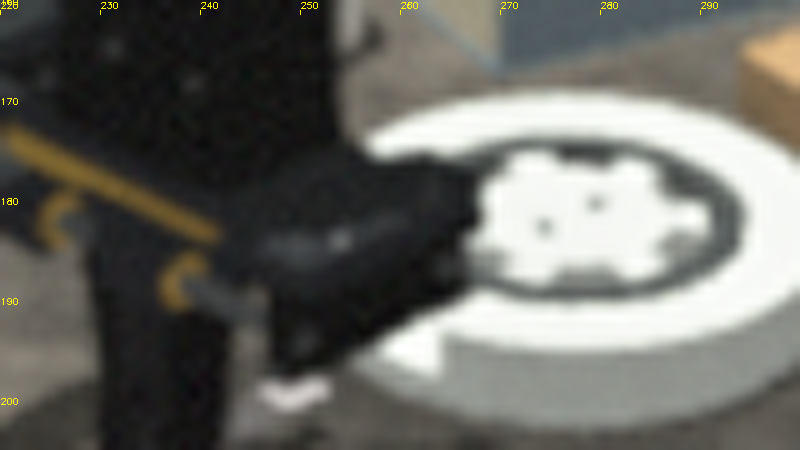

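The tip shows at (252,197.5); predicted was (251,197.7), so it lies on the slot axis. Sliding in.

Emit:
drive_tool(moves="0.0095 0.0031 0 0 1; 0.0095 0.0031 0 0 1; 0.0095 0.0031 0 0 1; 0.0095 0.0031 0 0 1; 0.0095 0.0031 0 0 1; 0 0 0 0 1")

```text
time: 6.68
ee_pos: [0.4759, -0.0458, 0.0325]
eef_rot: [-0.111, 0.698, 0.111, 0.698]
ft_force: [-0.5, -0.5, -0.4]
width: 0.0129
```

```bash
python3 st.py
```

```text
t6.67 pos [ 0.4759 -0.0458  0.0325] xax [ 0. -0. -1.] yhead 108.03 F [-0.5 -0.5 -0.4] w 0.0129 j [-0.49  0.26  0.55  2.07 -0.18  0.85  2.04]
```

Emit:
drive_tool(moves="0.0048 0.0015 0 0 1; 0.0048 0.0015 0 0 1; 0.0048 0.0015 0 0 1; 0.0048 0.0015 0 0 1; 0.0048 0.0015 0 0 1; 0.0019 0.0006 0 0 1; 0 0 0 0 1")

```text
time: 7.55
ee_pos: [0.5012, -0.0379, 0.0325]
eef_rot: [-0.111, 0.698, 0.111, 0.698]
ft_force: [0.5, -0.5, -0.2]
width: 0.0127
```

```bash
python3 st.py; python3 - <<'E'
from bench import cams
from h import *
s=cams.camera("scene");t=cams.camera("top")
crop(s["color"],220,160,80,45,10,"pics/s5.png")
crop(t["color"],225,135,80,75,8,"pics/t5.png")
E
```

```text
t7.55 pos [ 0.5012 -0.0379  0.0325] xax [-0. -0. -1.] yhead 108.01 F [ 0.5 -0.5 -0.2] w 0.0127 j [-0.49  0.31  0.53  2.01 -0.2   0.87  2.04]
```

View pics/s5.png

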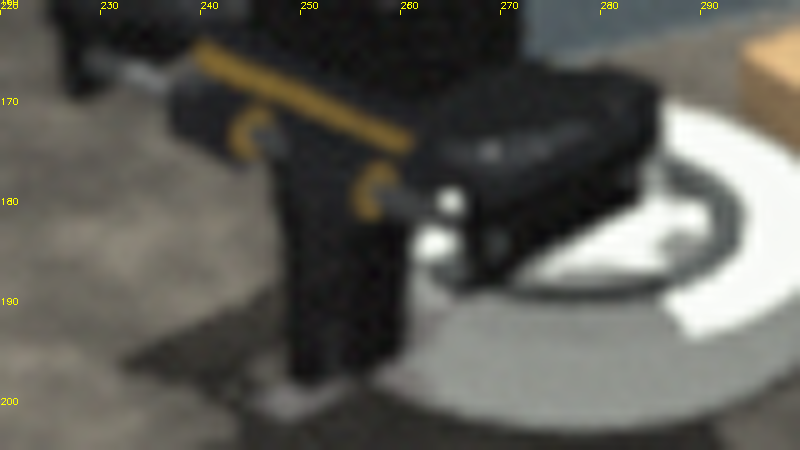

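View pics/t5.png

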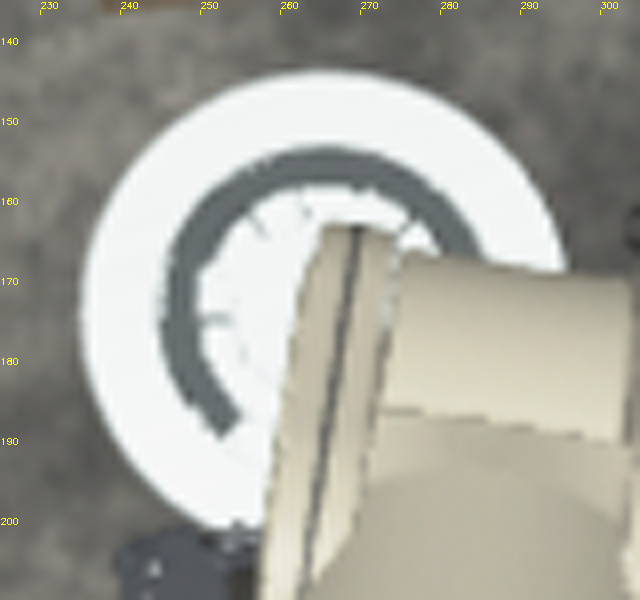

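No contact force so far, and the tip should be about 38 mm from the centre. Lifting the ring end.

Emit:
drive_tool(moves="0 0 0.004 0 1; 0 0 0.004 0 1; 0 0 0.004 0 1; 0 0 0.004 0 1; 0 0 0.004 0 1; 0 0 0 0 1; 0 0 0 0 1")

```text
time: 8.52
ee_pos: [0.5011, -0.0379, 0.0525]
eef_rot: [-0.111, 0.698, 0.111, 0.698]
ft_force: [-0.6, -0.3, -1.8]
width: 0.0126
```

```bash
python3 st.py; python3 - <<'E'
from bench import cams
from h import *
s=cams.camera("scene");t=cams.camera("top")
crop(s["color"],220,150,80,55,10,"pics/s6.png")
crop(t["color"],225,135,80,75,8,"pics/t6.png")
E
```

```text
t8.53 pos [ 0.5011 -0.0379  0.0525] xax [-0.  0. -1.] yhead 108.01 F [-0.6 -0.3 -1.8] w 0.0126 j [-0.5   0.28  0.54  2.   -0.18  0.91  2.02]
```

View pics/s6.png

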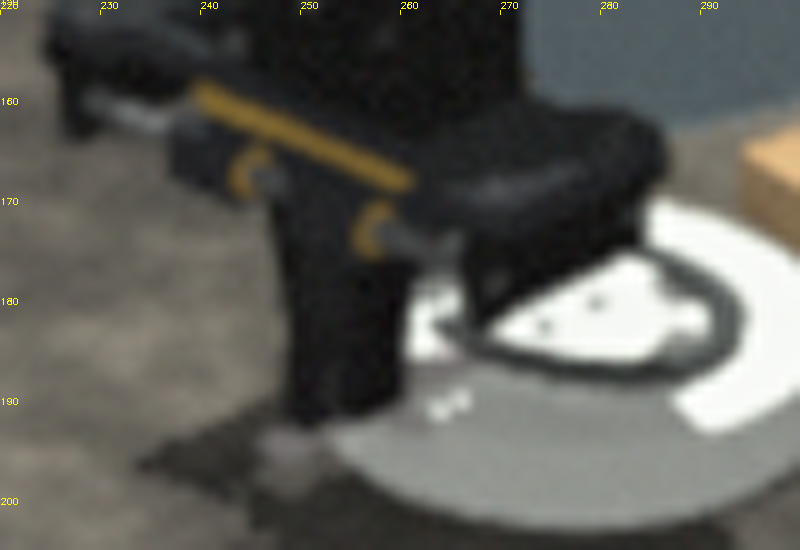

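View pics/t6.png

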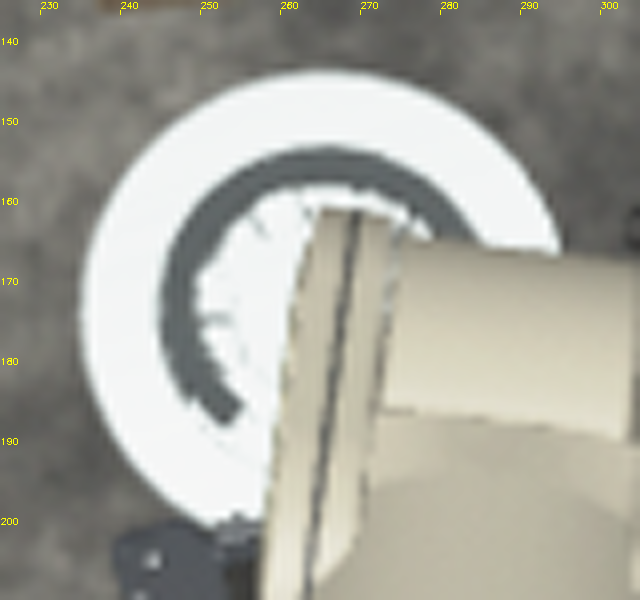

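The ring end is up: it now shows at (264,182) above the rim, and the wrist carries about 1 N more. Pushing on and laying the pick down.

Emit:
drive_tool(moves="0.004 0.0013 0 0 1; 0.004 0.0013 0 0 1; 0.004 0.0013 0 0 1; 0.004 0.0013 0 0 1; 0.004 0.0013 0 0 1; 0 0 0 0 1; 0 0 0 0 1")

```text
time: 9.5
ee_pos: [0.5211, -0.0315, 0.0525]
eef_rot: [-0.111, 0.698, 0.111, 0.698]
ft_force: [-0.2, 0.4, -0.4]
width: 0.0128
```

```bash
python3 st.py; python3 - <<'E'
from bench import cams
from h import *
s=cams.camera("scene");t=cams.camera("top")
crop(s["color"],220,150,80,55,10,"pics/s7.png")
crop(t["color"],225,135,80,75,8,"pics/t7.png")
E
```

```text
t9.50 pos [ 0.5211 -0.0315  0.0525] xax [-0. -0. -1.] yhead 108.00 F [-0.2  0.4 -0.4] w 0.0128 j [-0.49  0.32  0.54  1.95 -0.2   0.93  2.03]
```

View pics/s7.png

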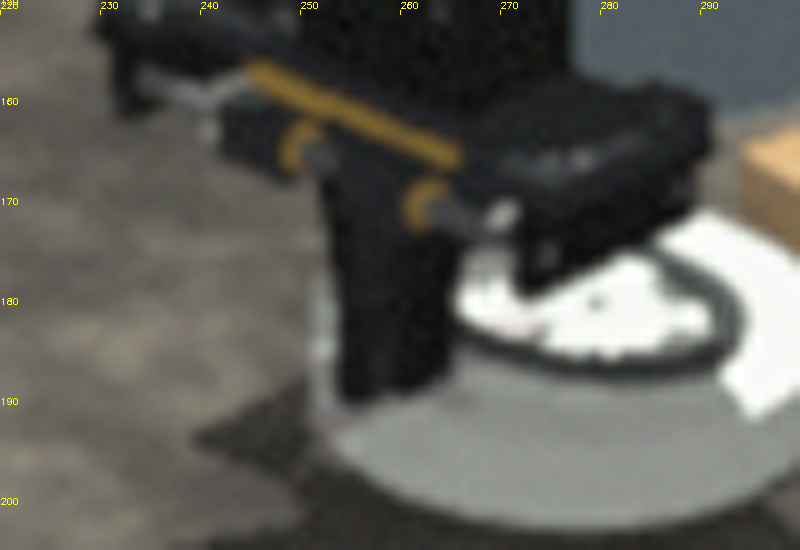

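Emit:
drive_tool(moves="0 0 -0.002 0 1; 0 0 -0.002 0 1; 0 0 -0.001 0 1; 0 0 0 0 1; 0 0 0 0 1")

```text
time: 10.22
ee_pos: [0.5211, -0.0314, 0.0477]
eef_rot: [-0.111, 0.698, 0.111, 0.698]
ft_force: [-2.8, 0.3, 4.0]
width: 0.0124
```

```bash
python3 st.py
```

```text
t10.22 pos [ 0.5211 -0.0314  0.0477] xax [-0.  0. -1.] yhead 108.00 F [-2.8  0.3  4. ] w 0.0124 j [-0.49  0.33  0.53  1.95 -0.21  0.92  2.03]
```

Contact (+4 N) at the expected height, so the bar is on the rim. Releasing.

Emit:
drive_tool(moves="0 0 0 0 0.8; 0 0 0 0 0.7; 0 0 0 0 0.6; 0 0 0 0 0.6; 0 0 0.02 0 0.6; 0 0 0.03 0 0.6; 0 0 0.04 0 0.6; -0.03 0 0.04 0 0.6; -0.05 0 0.03 0 0.6; -0.05 0 0.03 0 0.6; 0 0 0 0 0.6")

```text
time: 11.6
ee_pos: [0.3904, -0.0313, 0.2405]
eef_rot: [-0.109, 0.696, 0.112, 0.701]
ft_force: [1.1, 0.2, 0.2]
width: 0.0348
```

```bash
python3 st.py; python3 - <<'E'
from bench import cams
from h import *
import pickle
s=cams.camera("scene");t=cams.camera("top");pickle.dump((t,s),open("c8.pkl","wb"))
crop(s["color"],240,150,70,55,10,"pics/s8.png")
crop(t["color"],225,135,80,75,8,"pics/t8.png")
E
```

```text
t11.60 pos [ 0.3904 -0.0313  0.2405] xax [ 0.007  0.005 -1.   ] yhead 108.02 F [1.1 0.2 0.2] w 0.0348 j [-0.62 -0.28  0.5   2.03  0.13  1.35  1.72]
```

View pics/s8.png

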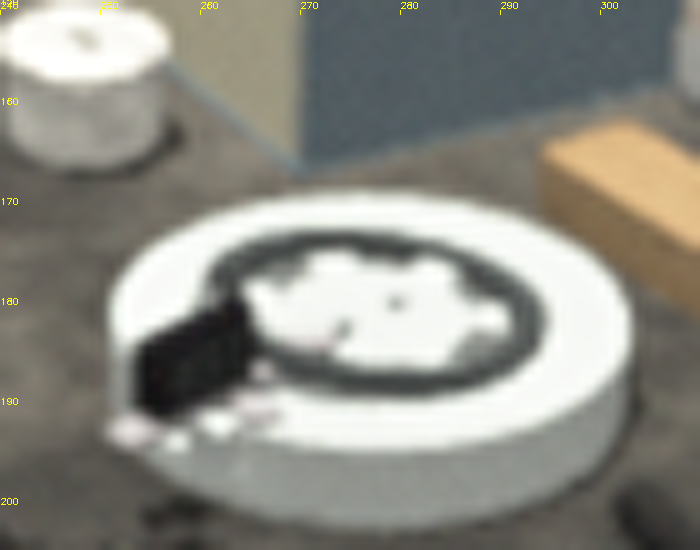

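View pics/t8.png

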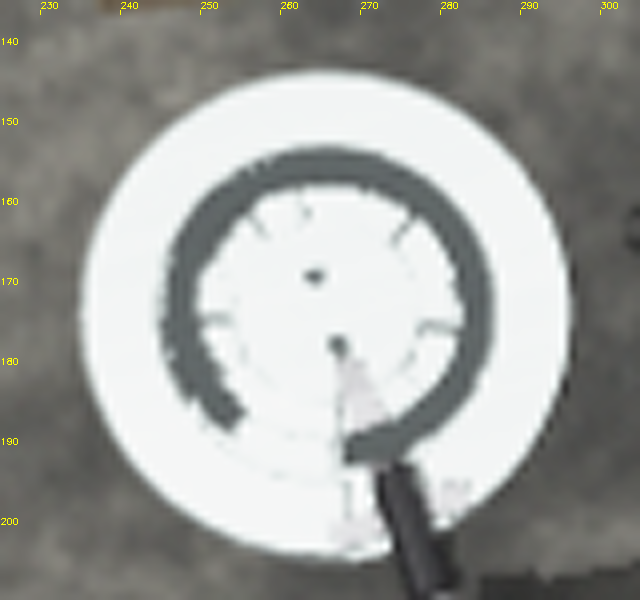

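The pick rests across the groove with its tip near (267,180) in the top view. The ring end rests on the blade at (270,190). Now locating the grip spot on the tilted ring.

```bash
python3 - <<'E'
from h import *
import pickle
t,s=pickle.load(open("c8.pkl","rb"))
C=np.array([.599,-.0055])
g=t["color"].min(2); 
for a in (26,32,36,38,40,44):
    h=np.radians(198+a); e=np.array([np.cos(h),np.sin(h)])
    rr=np.arange(.035,.066,.0005); v=[]
    for q in rr:
        p=proj(t,[*(C+q*e),.037]); v.append(cv2.getRectSubPix(g,(1,1),(float(p[0]),float(p[1])))[0,0])
    v=np.array(v,int); d=rr[v<175]; print(a,d.min(),d.max(),(d.min()+d.max())/2,(C+(d.min()+d.max())/2*e).round(4))
E
```

```text
26 0.04350000000000001 0.05550000000000002 0.049500000000000016 [ 0.5634 -0.0399]
32 0.04400000000000001 0.05550000000000002 0.049750000000000016 [ 0.567  -0.0436]
36 0.04450000000000001 0.05550000000000002 0.05000000000000002 [ 0.5696 -0.046 ]
38 0.04450000000000001 0.05600000000000002 0.05025000000000002 [ 0.5709 -0.0472]
40 0.04450000000000001 0.05600000000000002 0.05025000000000002 [ 0.5724 -0.0481]
44 0.04450000000000001 0.05550000000000002 0.05000000000000002 [ 0.5755 -0.0496]
```

Emit:
drive_tool(moves="0.03 -0.003 0 -8.7 0.7; 0.03 -0.003 0 -8.7 0.77; 0.03 -0.003 -0.02 -8.7 0.77; 0.03 -0.003 -0.04 -8.7 0.77; 0.03 -0.002 -0.04 -8.7 0.77; 0.03 -0.002 -0.04 -8.5 0.77; 0 0 -0.02 0 0.77; 0 0 0 0 0.77; 0 0 0 0 0.77")

```text
time: 12.82
ee_pos: [0.5714, -0.0477, 0.0785]
eef_rot: [0.207, 0.676, -0.206, 0.677]
ft_force: [-0.1, 0.6, -0.1]
width: 0.0201
```

```bash
python3 st.py
```

```text
t12.82 pos [ 0.5714 -0.0477  0.0785] xax [ 0.001  0.    -1.   ] yhead 56.05 F [-0.1  0.6 -0.1] w 0.0201 j [-0.5   0.4   0.61  1.8  -0.27  1.02  1.19]
```

Emit:
drive_tool(moves="-0.0005 0.0005 -0.015 0 0.77; 0 0 -0.01 0 0.77; 0 0 -0.006 0 0.77; 0 0 -0.004 0 0.77; 0 0 -0.002 0 0.77; 0 0 0 0 0.77; 0 0 0 0 0.77")

```text
time: 13.7
ee_pos: [0.5708, -0.0469, 0.0407]
eef_rot: [0.207, 0.676, -0.207, 0.676]
ft_force: [0.3, -0.2, 1.3]
width: 0.0199
```

```bash
python3 st.py; python3 - <<'E'
from bench import cams
from h import *
s=cams.camera("scene")
crop(s["color"],240,150,70,55,10,"pics/s9.png")
E
```

```text
t13.70 pos [ 0.5708 -0.0469  0.0407] xax [ 0.  0. -1.] yhead 56.01 F [ 0.3 -0.2  1.3] w 0.0199 j [-0.48  0.45  0.58  1.83 -0.3   0.95  1.22]
```

View pics/s9.png

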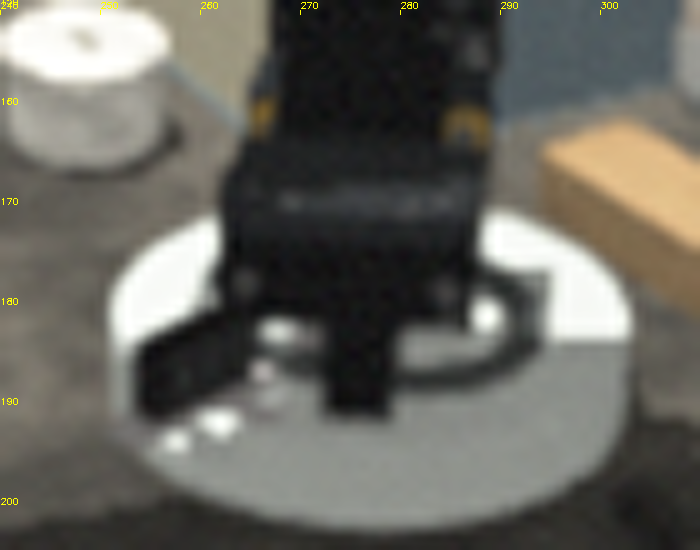

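The fingers straddle the ring at (276,188), and the pick has not moved. Closing on the ring.

Emit:
drive_tool(moves="0 0 0.0006 0 0.77; 0 0 0 0 0.85; 0 0 0 0 0.95; 0 0 0 0 1; 0 0 0 0 1; 0 0 0 0 1; 0 0 0 0 1", newtons=45)

```text
time: 14.62
ee_pos: [0.5707, -0.0468, 0.0412]
eef_rot: [0.207, 0.676, -0.207, 0.676]
ft_force: [1.4, -0.7, -0.2]
width: 0.0098
```

```bash
python3 st.py
```

```text
t14.62 pos [ 0.5707 -0.0468  0.0412] xax [ 0.  0. -1.] yhead 56.01 F [ 1.4 -0.7 -0.2] w 0.0098 j [-0.48  0.45  0.58  1.83 -0.3   0.95  1.22]
```

Emit:
drive_tool(moves="0 0 0.003 0 1; 0 0 0.003 0 1; 0 0 0.004 0 1; 0 0 0.005 0 1; 0 0 0.01 0 1; 0 0 0.02 0 1; 0 0 0.03 0 1; 0 0 0.03 0 1; 0 0 0.03 0 1; 0 0 0 0 1; 0 0 0 0 1")

```text
time: 16.0
ee_pos: [0.5705, -0.0468, 0.1763]
eef_rot: [0.207, 0.676, -0.207, 0.676]
ft_force: [-0.7, -0.6, -0.4]
width: 0.0102
```

```bash
python3 st.py; python3 - <<'E'
from bench import cams
from h import *
s=cams.camera("scene");t=cams.camera("top")
crop(s["color"],210,100,110,105,5,"pics/s10.png")
crop(t["color"],205,135,100,75,8,"pics/t10.png")
E
```

```text
t16.00 pos [ 0.5705 -0.0468  0.1763] xax [ 0.  0. -1.] yhead 56.00 F [-0.7 -0.6 -0.4] w 0.0102 j [-0.54  0.29  0.65  1.71 -0.18  1.21  1.13]
```

View pics/s10.png

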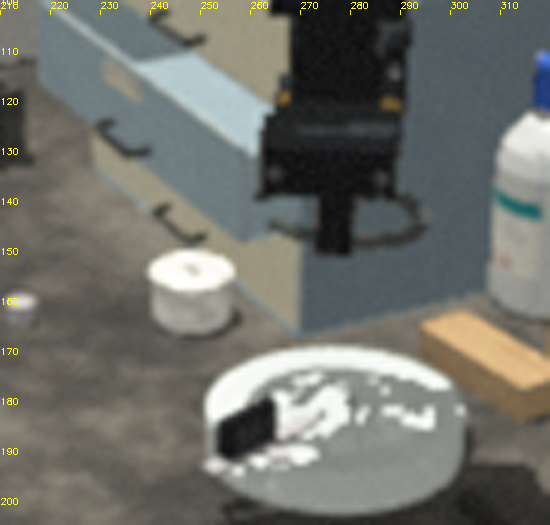

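View pics/t10.png

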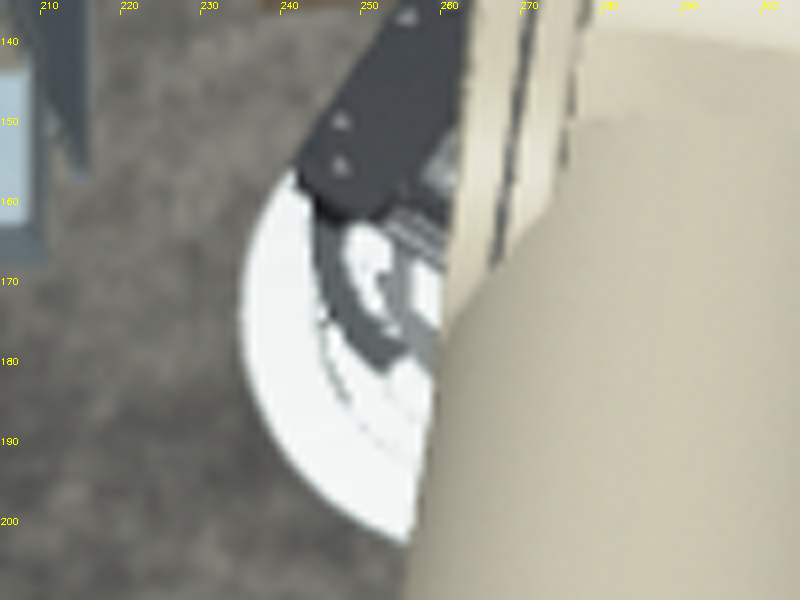

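The ring came off cleanly and is in the gripper; the pick stays on the holder. Measuring the tray.

```bash
python3 - <<'E'
from h import *
import pickle
t,s=pickle.load(open("c0.pkl","rb"))
hsv=cv2.cvtColor(t["color"],cv2.COLOR_RGB2HSV)
print(hsv[225,340],hsv[225,395])
m=cv2.inRange(hsv,(75,15,110),(110,90,230)); m[:190]=0;m[:,:310]=0;m[270:]=0;m[:,420:]=0
m=cv2.morphologyEx(m,cv2.MORPH_CLOSE,np.ones((5,5)))
n,l,stt,ce=cv2.connectedComponentsWithStats(m);i=1+np.argmax(stt[1:,4])
cs,_=cv2.findContours((l==i).astype(np.uint8),cv2.RETR_EXTERNAL,cv2.CHAIN_APPROX_NONE)
r_=cv2.minAreaRect(np.array([[on(t,x,y,.01)[:2]] for x,y in cs[0][:,0]],np.float32)); print(r_)
W=on(t,*ce[i],.008);print(W)
crop(t["color"],310,185,110,85,7,"pics/tray.png")
c=np.array(r_[0]); 
print([on(t,*p,.005).round(4) for p in [(320,196),(379,200),(407,201),(320,258),(406,262.5)]])
# scene check of the divider/corners
crop(s["color"],225,210,110,75,7,"pics/trays.png")
E
```

```text
[ 90  23 189] [ 88  23 191]
((0.4618447422981262, -0.2675912082195282), (0.2357911914587021, 0.1946016252040863), 85.34343719482422)
[ 0.44990774 -0.26799478  0.008     ]
[array([ 0.5395, -0.1537,  0.005 ]), array([ 0.5267, -0.3137,  0.005 ]), array([ 0.5231, -0.3896,  0.005 ]), array([ 0.3728, -0.1482,  0.005 ]), array([ 0.3586, -0.3765,  0.005 ])]
```

View pics/tray.png

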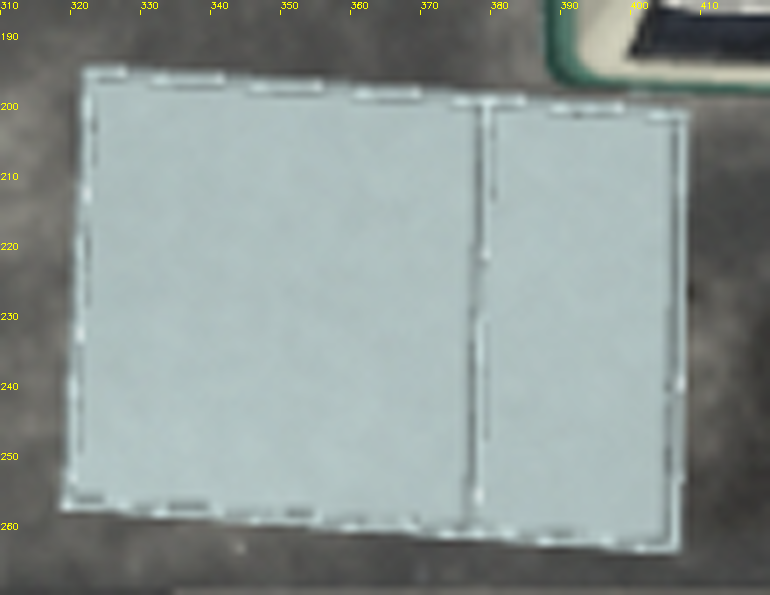

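View pics/trays.png

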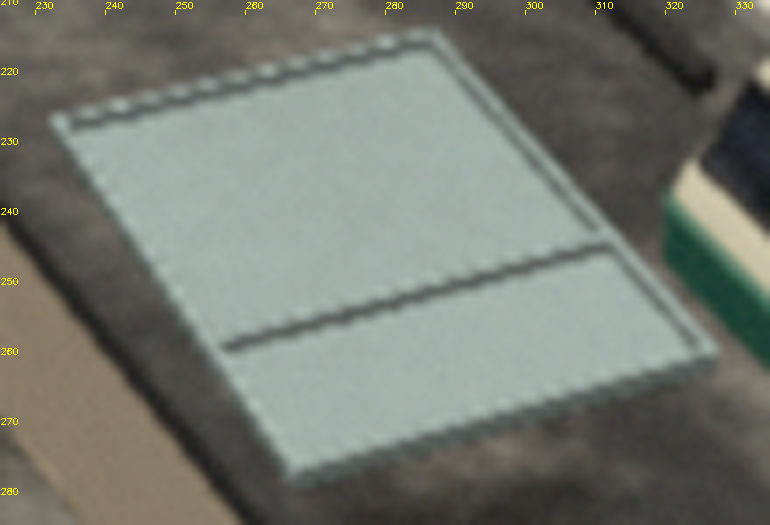

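```bash
python3 - <<'E'
from h import *
import pickle
t,s=pickle.load(open("c0.pkl","rb"))
T=np.array([on(t,*p,.01) for p in [(321,194.8),(407.5,200.3),(319,257.5),(406.3,263.5)]]); S=np.array([on(s,*p,.01) for p in [(287,214.5),(326.5,260),(232.5,227),(266,278)]])
print(T.round(4));print(S.round(4))
for X in(T,):
    c=X.mean(0)[:2]; y=(X[0]+X[2]-X[1]-X[3])[:2];y/=np.linalg.norm(y); x=np.array([y[1],-y[0]]); print("c",c,"yaw",np.degrees(np.arctan2(x[1],x[0])))
    print("wide",c+y*.038,"narrow",c-y*.077)
    # divider px (378,230)
    print("divider",(on(t,378.5,230,.01)[:2]-c)@y)
print("scale body", on(t,388,170,.05), on(t,388,195,.0))
E
```

```text
[[ 0.5421 -0.1558  0.01  ]
 [ 0.5244 -0.3894  0.01  ]
 [ 0.3742 -0.1449  0.01  ]
 [ 0.3561 -0.3755  0.01  ]]
[[ 0.5429 -0.1654  0.01  ]
 [ 0.5219 -0.3935  0.01  ]
 [ 0.3751 -0.1499  0.01  ]
 [ 0.3526 -0.3827  0.01  ]]
c [ 0.44917654 -0.26641508] yaw -4.41694502419038
wide [ 0.45210307 -0.22852794] narrow [ 0.44324647 -0.3431864 ]
divider -0.040456269993451185
scale body [ 0.6009587  -0.32962737  0.05      ] [ 0.54073669 -0.34040361  0.        ]
```

Emit:
drive_tool(moves="-0.02 -0.03 0 0 1; -0.02 -0.03 0 0 1; -0.02 -0.03 0 0 1; -0.02 -0.03 0 0 1; -0.02 -0.03 -0.02 0 1; -0.02 -0.03 -0.03 0 1; -0.017 -0.03 -0.03 0 1; -0.01 -0.014 -0.02 0 1; 0 0 -0.02 0 1; 0 0 0 0 1; 0 0 0 0 1")

```text
time: 17.48
ee_pos: [0.4239, -0.2709, 0.0566]
eef_rot: [0.207, 0.676, -0.207, 0.676]
ft_force: [0.9, -0.1, -0.8]
width: 0.0104
```

```bash
python3 st.py; python3 - <<'E'
from bench import cams
from h import *
s=cams.camera("scene")
crop(s["color"],210,180,110,100,6,"pics/s11.png")
E
```

```text
t17.48 pos [ 0.4239 -0.2709  0.0566] xax [-0. -0. -1.] yhead 56.02 F [ 0.9 -0.1 -0.8] w 0.0104 j [-0.19  0.31  0.77  2.   -0.27  0.93  1.69]
```

View pics/s11.png

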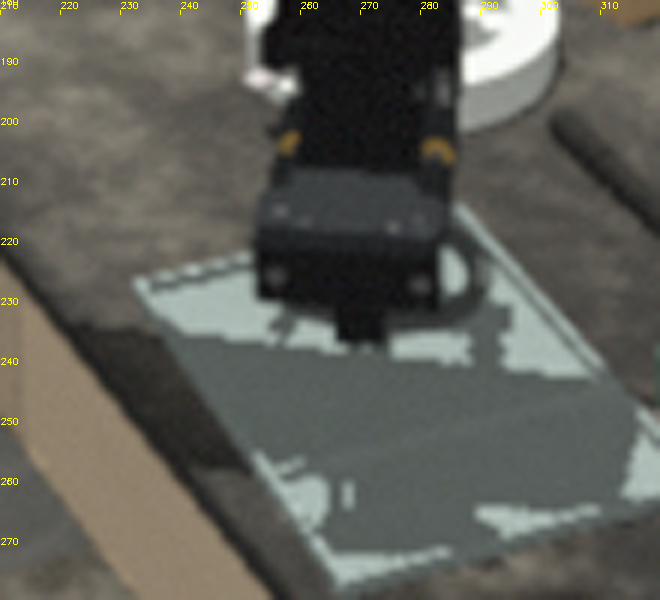

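The ring is over the wide compartment. Lowering until it touches.

Emit:
drive_tool(moves="0 0 -0.015 0 1; 0 0 -0.01 0 1; 0 0 -0.005 0 1; 0 0 -0.003 0 1; 0 0 -0.002 0 1; 0 0 0 0 1")

```text
time: 18.27
ee_pos: [0.4237, -0.2709, 0.0212]
eef_rot: [0.207, 0.676, -0.207, 0.676]
ft_force: [0.3, -0.9, -1.0]
width: 0.0106
```

```bash
python3 st.py
```

```text
t18.27 pos [ 0.4237 -0.2709  0.0212] xax [ 0.  0. -1.] yhead 56.00 F [ 0.3 -0.9 -1. ] w 0.0106 j [-0.16  0.37  0.73  2.02 -0.33  0.86  1.73]
```

Emit:
drive_tool(moves="0 0 -0.0015 0 1; 0 0 -0.0015 0 1; 0 0 -0.001 0 1; 0 0 0 0 1")

```text
time: 18.77
ee_pos: [0.4236, -0.271, 0.0172]
eef_rot: [0.207, 0.676, -0.207, 0.676]
ft_force: [-2.4, -0.7, 2.5]
width: 0.0101
```

```bash
python3 st.py; python3 - <<'E'
from bench import cams
from h import *
s=cams.camera("scene")
crop(s["color"],230,200,75,60,10,"pics/s12.png")
E
```

```text
t18.77 pos [ 0.4236 -0.271   0.0172] xax [ 0.  0. -1.] yhead 56.00 F [-2.4 -0.7  2.5] w 0.0101 j [-0.15  0.38  0.73  2.03 -0.34  0.85  1.74]
```

View pics/s12.png

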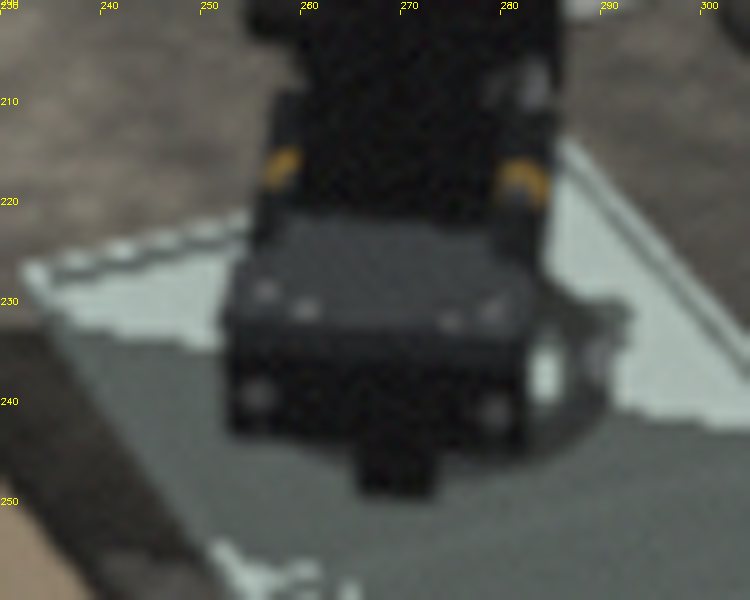

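Contact felt (+2.5 N). Opening only a little, since the divider is near, then rising.

Emit:
drive_tool(moves="0 0 0 0 0.9; 0 0 0 0 0.82; 0 0 0 0 0.82; 0 0 0 0 0.82; 0 0 0.005 0 0.82; 0 0 0.01 0 0.82; 0 0 0.03 0 0.82; 0 0 0.04 0 0.7; 0 0 0.05 0 0.5; 0 0 0.05 0 0.5; 0 0 0 0 0.5")

```text
time: 20.2
ee_pos: [0.4253, -0.2721, 0.2063]
eef_rot: [0.207, 0.674, -0.207, 0.679]
ft_force: [-0.3, -1.1, -0.9]
width: 0.0414
```

```bash
python3 st.py; python3 - <<'E'
from bench import cams
from h import *
import pickle
s=cams.camera("scene");t=cams.camera("top");pickle.dump((t,s),open("c13.pkl","wb"))
cv2.imwrite("pics/s13.png",cv2.resize(s["color"][130:300,140:360,::-1],None,fx=3.5,fy=3.5,interpolation=cv2.INTER_CUBIC))
cv2.imwrite("pics/t13.png",cv2.resize(t["color"][130:280,110:420,::-1],None,fx=2.5,fy=2.5,interpolation=cv2.INTER_CUBIC))
E
```

```text
t20.20 pos [ 0.4253 -0.2721  0.2063] xax [ 0.007 -0.001 -1.   ] yhead 55.98 F [-0.3 -1.1 -0.9] w 0.0414 j [-0.31  0.08  0.84  1.85 -0.06  1.23  1.52]
```

View pics/s13.png

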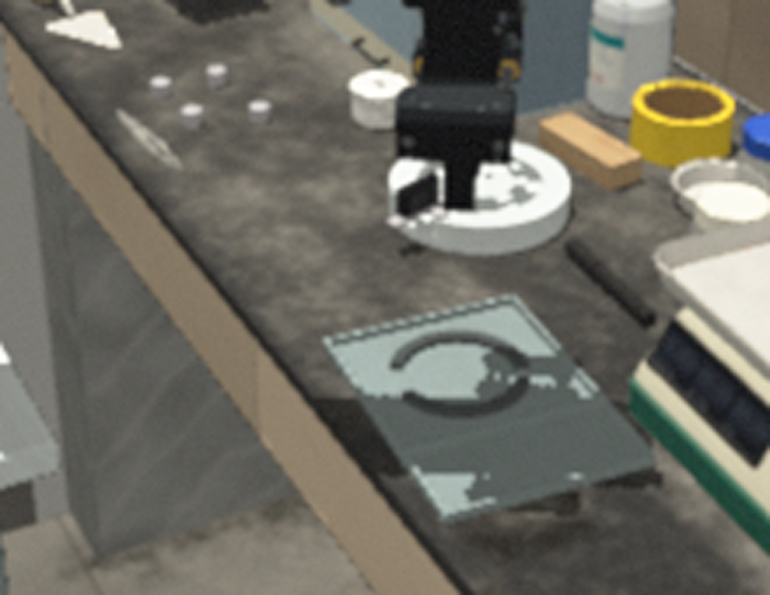

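View pics/t13.png

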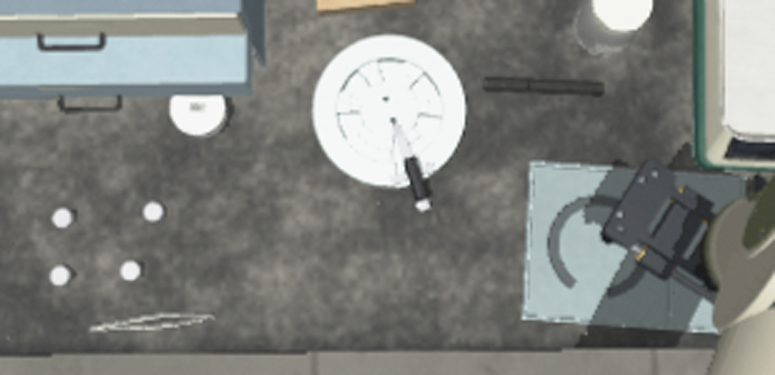

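The ring lies flat in the wide compartment, the pick is still on the holder, and the four rollers have not moved. Checking pocket positions in the uncovered holder.

```bash
python3 - <<'E'
from h import *
import pickle
t,s=pickle.load(open("c13.pkl","rb"))
C=np.array([.599,-.0055])
im=t["color"].copy()
g=cv2.resize(im[140:208,228:300],None,fx=8,fy=8,interpolation=cv2.INTER_CUBIC)
f=g.astype(float);f=np.clip((f-150)*2.4,0,255).astype(np.uint8)
for k in range(5):
    h=np.radians(198+50+55*k); w=[*(C+.044*np.array([np.cos(h),np.sin(h)]))]; print(k,np.round(w,4))
    p=proj(t,w+[.029]); q=((p-[228,140])*8+4).astype(int); cv2.circle(f,tuple(map(int,q)),3,(255,0,0),-1)
    e=np.array([np.cos(h),np.sin(h)]);n=np.array([-e[1],e[0]])
    pts=[((proj(t,[*(np.array(w)+.013*(a*e+b*n)),.029])-[228,140])*8+4).astype(int) for a,b in((1,1),(1,-1),(-1,-1),(-1,1))]
    cv2.polylines(f,[np.array(pts)],True,(255,0,0),1)
cv2.imwrite("pics/pock.png",f[:,:,::-1])
E
```

```text
0 [ 0.5825 -0.0463]
1 [ 0.623  -0.0424]
2 [ 0.643 -0.007]
3 [0.6255 0.0296]
4 [0.5854 0.0363]
```

View pics/pock.png

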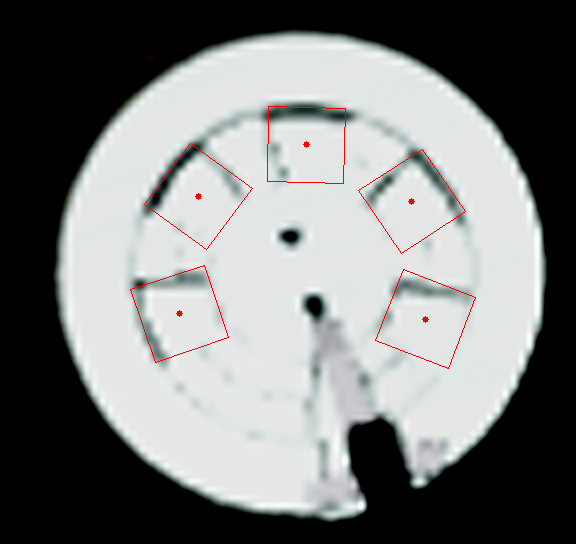

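Emit:
drive_tool(moves="0.006 0.04 0 0 0.45; 0.006 0.048 0 0 0.45; 0.006 0.048 0 0 0.45; 0.006 0.048 0 0 0.45; 0.006 0.048 0 0 0.45; 0.006 0.048 0 0 0.45; 0.006 0.048 0 0 0.45; 0.006 0.048 0 0 0.45; 0.006 0.048 -0.02 0 0.45; 0.006 0.048 -0.04 0 0.45; 0.008 0.05 -0.05 0 0.45; 0 0 0 0 0.45; 0 0 0 0 0.45")

```text
time: 21.92
ee_pos: [0.4904, 0.2437, 0.0976]
eef_rot: [0.206, 0.676, -0.208, 0.676]
ft_force: [0.5, -0.3, 0.6]
width: 0.048
```

```bash
python3 st.py; python3 - <<'E'
from bench import cams
from h import *
s=cams.camera("scene")
crop(s["color"],165,110,80,70,8,"pics/s14.png")
E
```

```text
t21.93 pos [0.4904 0.2437 0.0976] xax [-0.001 -0.002 -1.   ] yhead 55.97 F [ 0.5 -0.3  0.6] w 0.0480 j [-0.83  0.29  0.33  1.84 -0.11  1.03  0.52]
```

View pics/s14.png

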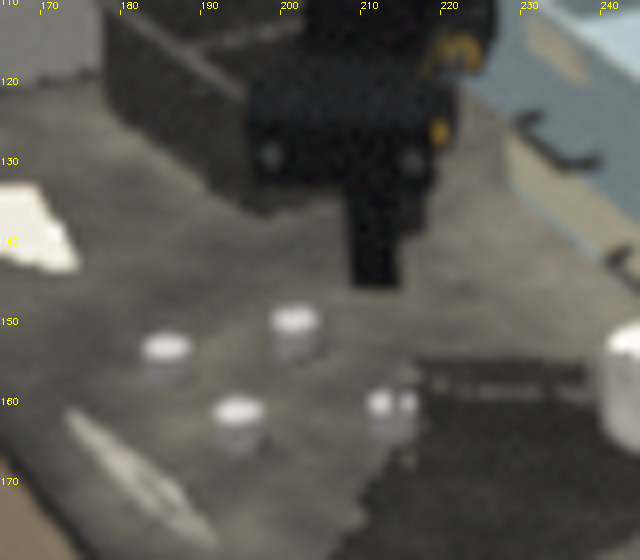

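Roller A is still at (213,161), directly below the gripper. Descend and grip.

Emit:
drive_tool(moves="0.0026 0.006 -0.02 0 0.45; 0 0 -0.025 0 0.45; 0 0 -0.02 0 0.45; 0 0 -0.0115 0 0.45; 0 0 0 0 0.45; 0 0 0 0 0.6; 0 0 0 0 0.8; 0 0 0 0 1; 0 0 0 0 1; 0 0 0 0 1", newtons=30)

```text
time: 23.22
ee_pos: [0.4934, 0.2509, 0.0222]
eef_rot: [0.207, 0.676, -0.207, 0.676]
ft_force: [-0.4, -0.5, 2.8]
width: 0.0178
```

```bash
python3 st.py
```

```text
t23.23 pos [0.4934 0.2509 0.0222] xax [ 0.  0. -1.] yhead 56.00 F [-0.4 -0.5  2.8] w 0.0178 j [-0.81  0.4   0.31  1.88 -0.15  0.88  0.55]
```

Emit:
drive_tool(moves="0 0 0.02 0 1; 0 0 0.03 0 1; 0 0 0.03 0 1; 0 0 0 0 1; 0 0 0 0 1")

```text
time: 23.85
ee_pos: [0.4929, 0.2506, 0.1012]
eef_rot: [0.206, 0.676, -0.207, 0.676]
ft_force: [0.3, -0.7, -0.7]
width: 0.0184
```

```bash
python3 st.py; python3 - <<'E'
from bench import cams
from h import *
s=cams.camera("scene")
crop(s["color"],165,110,80,70,8,"pics/s15.png")
E
```

```text
t23.85 pos [0.4929 0.2506 0.1012] xax [-0.001 -0.    -1.   ] yhead 56.01 F [ 0.3 -0.7 -0.7] w 0.0184 j [-0.84  0.29  0.33  1.82 -0.11  1.04  0.51]
```

View pics/s15.png

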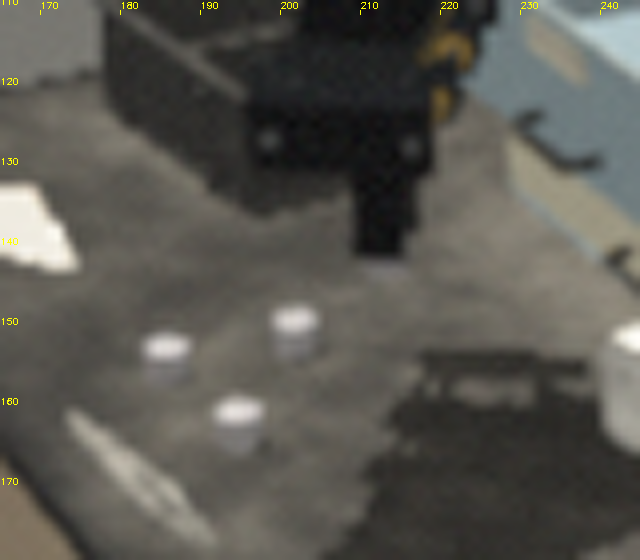

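Roller A is held, with its foot visible at (212,142). Before moving to the holder I'll check the clearance to the drawer cabinet.

```bash
python3 - <<'E'
from h import *
import pickle
t,s=pickle.load(open("c0.pkl","rb"))
print("cab base corner",on(s,270,166.5,0).round(3))
crop(t["color"],180,20,100,160,4,"pics/cab.png")
crop(s["color"],210,60,140,110,5,"pics/cabs.png")
E
```

```text
cab base corner [0.658 0.139 0.   ]
```

View pics/cabs.png

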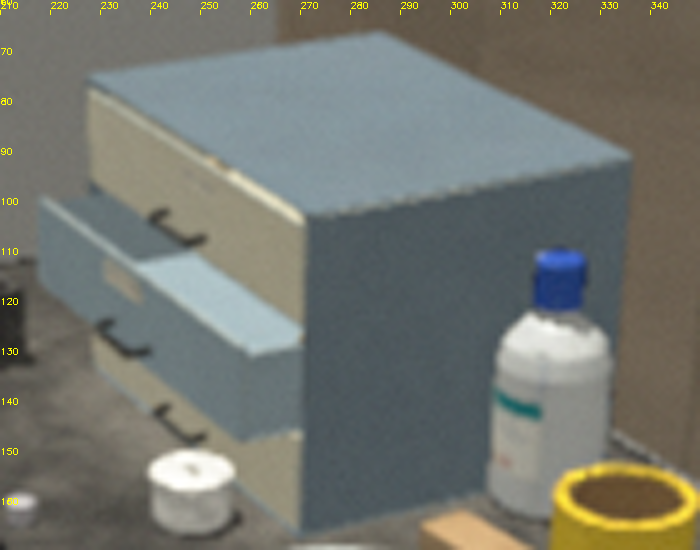

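View pics/cab.png

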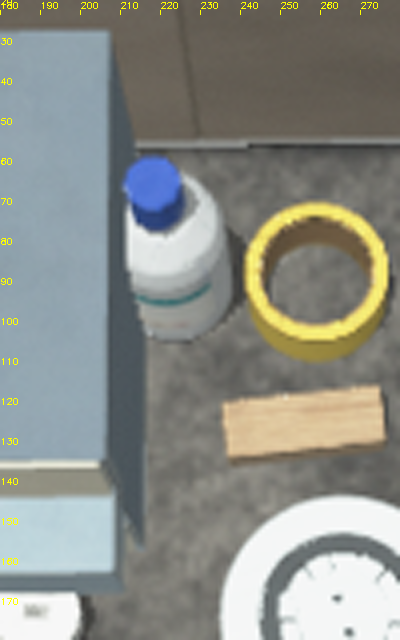

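The cabinet's right face is at y ≈ 0.138, and the drawer protrudes to x ≈ 0.60. I'll go to −y first with the jaw axis turned along the slot, then to +x.

Emit:
drive_tool(moves="0 -0.044 0.005 -7.6 1; 0 -0.044 0.005 -7.6 1; 0 -0.044 0 -7.6 1; 0 -0.044 0 -7.6 1; 0 -0.045 0 -7.6 1; 0.044 0 0 0 1; 0.044 0 0 0 1; 0.044 0 0 0 1; 0 0 0 0 1; 0 0 0 0 1")

```text
time: 25.15
ee_pos: [0.6243, 0.0294, 0.1106]
eef_rot: [0.415, 0.572, -0.416, 0.572]
ft_force: [0.3, 1.1, -1.2]
width: 0.0178
```

```bash
python3 st.py; python3 - <<'E'
from bench import cams
from h import *
s=cams.camera("scene")
crop(s["color"],230,110,90,100,6,"pics/s16.png")
E
```

```text
t25.15 pos [0.6243 0.0294 0.1106] xax [-0.002 -0.001 -1.   ] yhead 17.98 F [ 0.3  1.1 -1.2] w 0.0178 j [-0.54  0.47  0.55  1.63 -0.26  1.12  0.39]
```

View pics/s16.png

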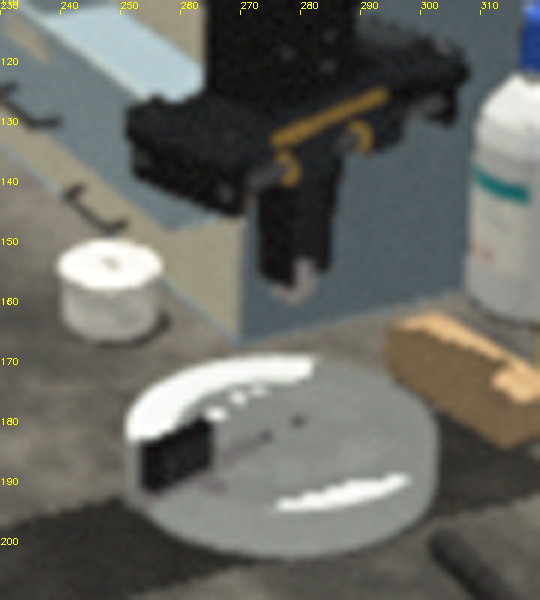

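Emit:
drive_tool(moves="0.0012 0 -0.02 0 1; 0 0 -0.02 0 1; 0 0 -0.015 0 1; 0 0 -0.005 0 1; 0 0 -0.005 0 1; 0 0 0 0 1")

```text
time: 25.95
ee_pos: [0.6266, 0.0298, 0.047]
eef_rot: [0.416, 0.572, -0.416, 0.572]
ft_force: [0.2, -0.9, 0.7]
width: 0.0181
```

```bash
python3 st.py
```

```text
t25.95 pos [0.6266 0.0298 0.047 ] xax [ 0.  0. -1.] yhead 18.00 F [ 0.2 -0.9  0.7] w 0.0181 j [-0.52  0.54  0.52  1.67 -0.31  1.01  0.42]
```

Emit:
drive_tool(moves="-0.001 0 -0.003 0 1; 0 0 -0.002 0 1; 0 0 0 0 1; 0 0 0 0 0.75; 0 0 0 0 0.68; 0 0 0 0 0.65; 0 0 0 0 0.65")

```text
time: 26.82
ee_pos: [0.6255, 0.0298, 0.042]
eef_rot: [0.416, 0.572, -0.416, 0.572]
ft_force: [0.2, -0.1, -0.4]
width: 0.0302
```

```bash
python3 st.py
```

```text
t26.82 pos [0.6255 0.0298 0.042 ] xax [ 0.  0. -1.] yhead 18.01 F [ 0.2 -0.1 -0.4] w 0.0302 j [-0.52  0.55  0.52  1.68 -0.31  1.    0.42]
```

Emit:
drive_tool(moves="0 0 0.02 0 0.65; 0 0 0.03 0 0.65; 0 0 0.03 0 0.65; -0.04 0.02 0.02 0 0.5; -0.05 0.04 0 0 0.45; -0.03 0.04 0 0 0.45; -0.017 0.045 0 8 0.45; 0 0.045 0 10 0.45; 0 0.045 0 10 0.45; 0 0.045 0 10 0.45; 0 0.036 -0.02 0 0.45; 0 0 0 0 0.45; 0 0 0 0 0.45")

```text
time: 28.45
ee_pos: [0.4904, 0.3441, 0.123]
eef_rot: [0.207, 0.676, -0.207, 0.676]
ft_force: [0.0, 0.4, 0.2]
width: 0.0481
```

```bash
python3 st.py; python3 - <<'E'
from bench import cams
from h import *
import pickle
s=cams.camera("scene");t=cams.camera("top");pickle.dump((t,s),open("c17.pkl","wb"))
crop(s["color"],165,110,155,95,5,"pics/s17.png")
crop(t["color"],110,135,195,130,4,"pics/t17.png")
E
```

```text
t28.45 pos [0.4904 0.3441 0.123 ] xax [ 0.001  0.    -1.   ] yhead 55.95 F [0.  0.4 0.2] w 0.0481 j [-0.96  0.37  0.33  1.68 -0.13  1.11  0.39]
```

View pics/s17.png

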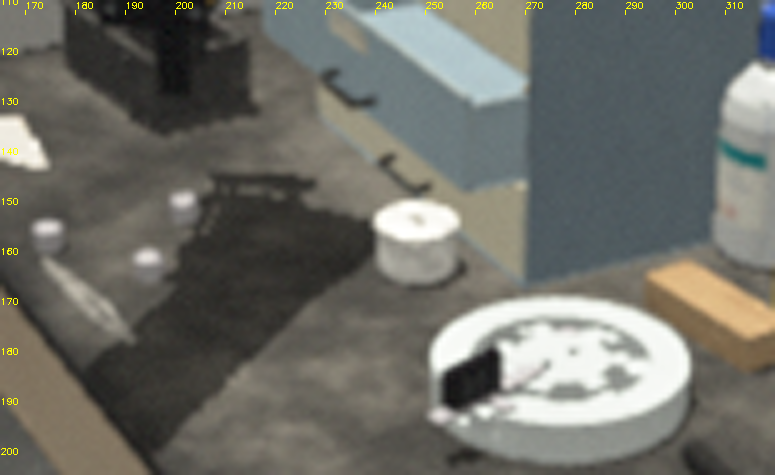

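View pics/t17.png

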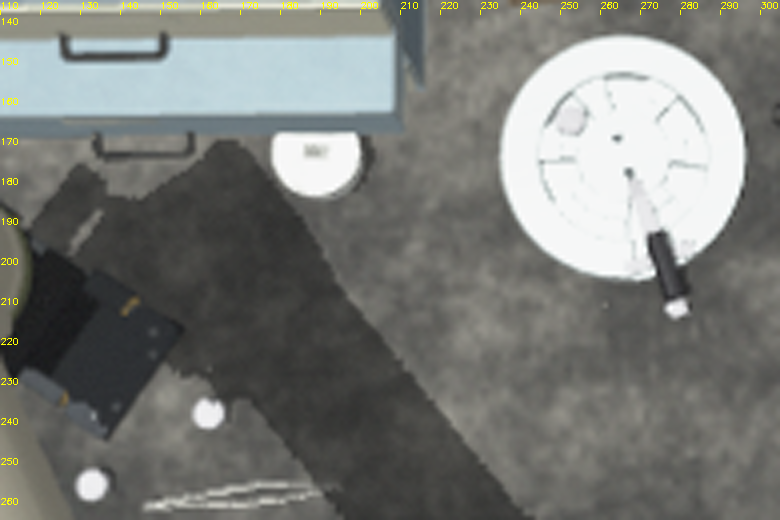

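Roller A sits in pocket 3, at (252,164) in the top view. Roller E has been knocked to about (132,255), roller B has not moved. Picking B.

Emit:
drive_tool(moves="-0.003 0.003 -0.03 0 0.45; 0 0 -0.03 0 0.45; 0 0 -0.025 0 0.45; 0 0 -0.0165 0 0.45; 0 0 0 0 0.45; 0 0 0 0 0.6; 0 0 0 0 0.8; 0 0 0 0 1; 0 0 0 0 1; 0 0 0 0 1")

```text
time: 29.8
ee_pos: [0.4868, 0.3481, 0.0208]
eef_rot: [0.207, 0.676, -0.206, 0.676]
ft_force: [-1.1, -0.0, 3.9]
width: 0.0182
```

```bash
python3 st.py; python3 - <<'E'
from h import *
import pickle
t,s=pickle.load(open("c17.pkl","rb"))
g=t["color"].min(2);m=(g>160).astype(np.uint8)
m[:,:115]=0;m[:,170:]=0;m[:225]=0
n,l,a,c=cv2.connectedComponentsWithStats(m)
for i in range(1,n):
    if a[i,4]>15: print(a[i,4],c[i],on(t,*c[i],.016).round(4))
print(on(s,172.7,154.8,.016))
E
```

```text
t29.80 pos [0.4868 0.3481 0.0208] xax [ 0.  0. -1.] yhead 56.01 F [-1.1 -0.   3.9] w 0.0182 j [-0.94  0.49  0.3   1.76 -0.18  0.92  0.41]
43 [161.46511628 238.06976744] [0.4299 0.2738 0.016 ]
46 [132.36956522 255.86956522] [0.3838 0.3499 0.016 ]
16 [152.375 260.5  ] [0.3712 0.2965 0.016 ]
599 [121.00500835 332.60100167] [0.1886 0.3728 0.016 ]
514 [129.28599222 374.78793774] [0.0852 0.3478 0.016 ]
[0.37942766 0.34989173 0.016     ]
```

Emit:
drive_tool(moves="0 0 0.03 0 1; 0 0 0.03 0 1; 0 -0.03 0.03 0 1; 0 -0.045 0 -7.6 1; 0 -0.045 0 -7.6 1; 0 -0.045 0 -7.6 1; 0 -0.045 0 -7.6 1; 0 -0.045 0 -7.6 1; 0 -0.05 0 0 1; 0.02 -0.05 0 0 1; 0.045 0 0 0 1; 0.045 0 0 0 1; 0.046 0 0 0 1; 0 0 0 0 1; 0 0 0 0 1")

```text
time: 31.68
ee_pos: [0.642, -0.0075, 0.1099]
eef_rot: [0.415, 0.572, -0.416, 0.572]
ft_force: [-0.0, 0.6, -0.5]
width: 0.0181
```

```bash
python3 st.py; python3 - <<'E'
from bench import cams
from h import *
s=cams.camera("scene")
crop(s["color"],230,110,90,100,6,"pics/s18.png")
E
```

```text
t31.68 pos [ 0.642  -0.0075  0.1099] xax [-0.001 -0.    -1.   ] yhead 17.98 F [-0.   0.6 -0.5] w 0.0181 j [-0.51  0.52  0.61  1.58 -0.31  1.14  0.48]
```

View pics/s18.png

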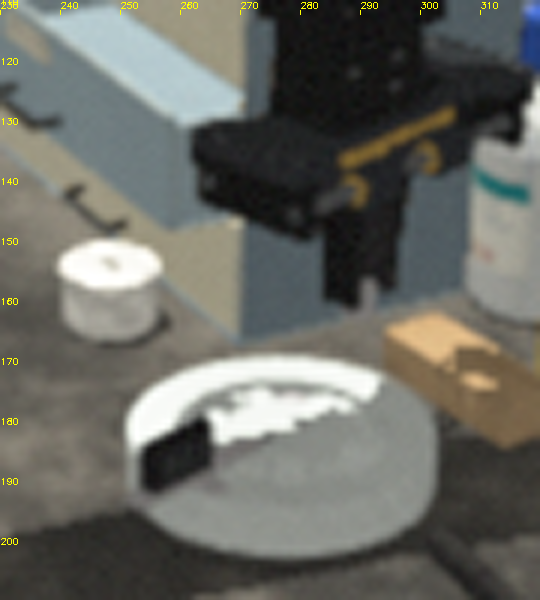

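Emit:
drive_tool(moves="0 0 -0.02 0 1; 0 0 -0.02 0 1; 0 0 -0.015 0 1; 0 0 -0.005 0 1; 0 0 -0.004 0 1; 0 0 0 0 1")

```text
time: 32.48
ee_pos: [0.6429, -0.0072, 0.0466]
eef_rot: [0.416, 0.572, -0.416, 0.572]
ft_force: [0.6, -0.3, -0.3]
width: 0.0183
```

```bash
python3 st.py
```

```text
t32.48 pos [ 0.6429 -0.0072  0.0466] xax [ 0.  0. -1.] yhead 18.00 F [ 0.6 -0.3 -0.3] w 0.0183 j [-0.49  0.59  0.57  1.63 -0.36  1.03  0.51]
```

Emit:
drive_tool(moves="0 0 -0.003 0 1; 0 0 -0.0015 0 1; 0 0 0 0 1; 0 0 0 0 0.75; 0 0 0 0 0.68; 0 0 0 0 0.65; 0 0 0 0 0.65; 0 0 0.02 0 0.65; 0 0 0.03 0 0.65; -0.02 0 0.03 0 0.65; -0.05 0.02 0 0 0.5; -0.05 0.04 0 0 0.45; -0.05 0.045 0 8 0.45; -0.043 0.045 0 10 0.45; 0 0.045 0 10 0.45; 0 0.045 0 10 0.45; 0 0.041 0 0 0.45; 0 0 0 0 0.45; 0 0 0 0 0.45")

```text
time: 34.85
ee_pos: [0.4349, 0.2689, 0.1227]
eef_rot: [0.207, 0.676, -0.207, 0.676]
ft_force: [0.4, -1.0, -0.3]
width: 0.048
```

```bash
python3 st.py; python3 - <<'E'
from bench import cams
from h import *
import pickle
s=cams.camera("scene");t=cams.camera("top");pickle.dump((t,s),open("c19.pkl","wb"))
crop(s["color"],165,110,155,95,5,"pics/s19.png")
crop(t["color"],110,135,195,130,4,"pics/t19.png")
E
```

```text
t34.85 pos [0.4349 0.2689 0.1227] xax [ 0.001  0.    -1.   ] yhead 55.95 F [ 0.4 -1.  -0.3] w 0.0480 j [-1.03  0.18  0.42  1.91 -0.08  1.06  0.41]
```

View pics/s19.png

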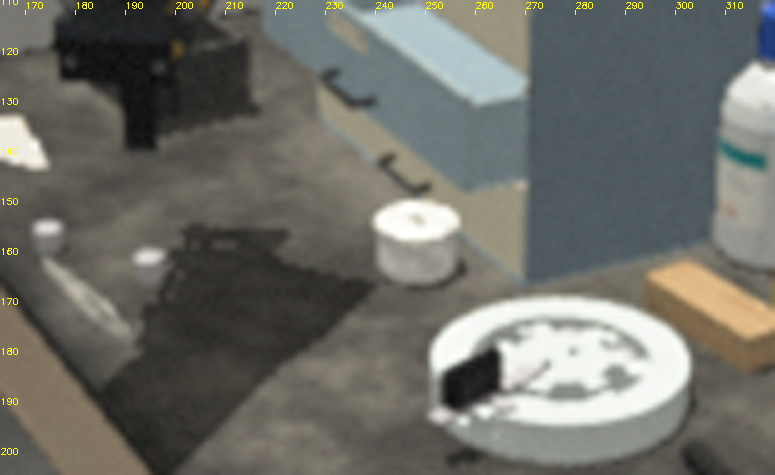

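View pics/t19.png

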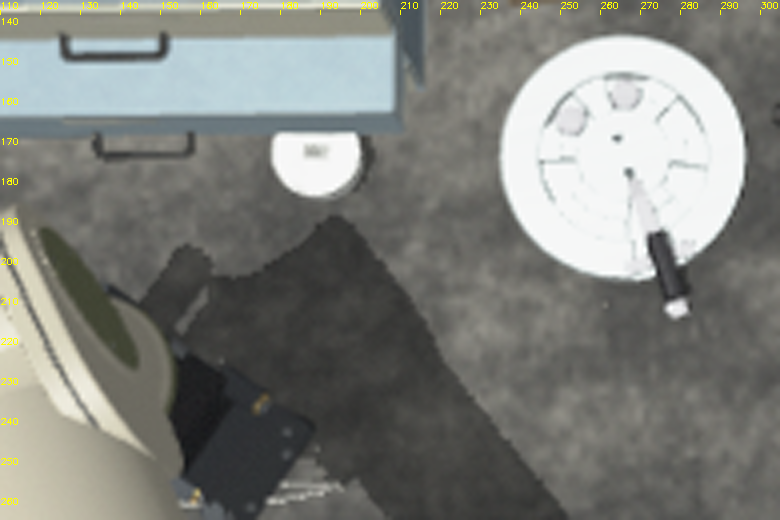

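Pockets 3 and 2 are filled, at (252,164) and (265,158). Picking D at (194,161) in the scene view.

Emit:
drive_tool(moves="-0.0045 0.0045 -0.03 0 0.45; 0 0 -0.03 0 0.45; 0 0 -0.025 0 0.45; 0 0 -0.0165 0 0.45; 0 0 0 0 0.45; 0 0 0 0 0.6; 0 0 0 0 0.8; 0 0 0 0 1; 0 0 0 0 1; 0 0 0 0 1")

```text
time: 36.2
ee_pos: [0.4301, 0.2744, 0.0208]
eef_rot: [0.207, 0.676, -0.206, 0.676]
ft_force: [-1.1, 0.4, 4.1]
width: 0.0182
```

```bash
python3 st.py
```

```text
t36.20 pos [0.4301 0.2744 0.0208] xax [ 0.  0. -1.] yhead 56.01 F [-1.1  0.4  4.1] w 0.0182 j [-1.    0.33  0.39  1.99 -0.17  0.85  0.46]
```

Emit:
drive_tool(moves="0 0 0.03 0 1; 0 0 0.03 0 1; 0 -0.03 0.03 0 1; 0 -0.042 0 -7.6 1; 0 -0.042 0 -7.6 1; 0 -0.042 0 -7.6 1; 0 -0.042 0 -7.6 1; 0.02 -0.04 0 -7.6 1; 0.045 0 0 0 1; 0.045 0 0 0 1; 0.045 0 0 0 1; 0 0 0 0 1; 0 0 0 0 1")

```text
time: 37.83
ee_pos: [0.5842, 0.0359, 0.1099]
eef_rot: [0.415, 0.572, -0.416, 0.572]
ft_force: [-0.8, -0.2, -1.0]
width: 0.0186
```

```bash
python3 st.py; python3 - <<'E'
from bench import cams
from h import *
s=cams.camera("scene")
crop(s["color"],230,110,90,100,6,"pics/s20.png")
E
```

```text
t37.83 pos [0.5842 0.0359 0.1099] xax [-0.001 -0.001 -1.   ] yhead 17.98 F [-0.8 -0.2 -1. ] w 0.0186 j [-0.68  0.4   0.67  1.74 -0.28  1.09  0.39]
```

View pics/s20.png

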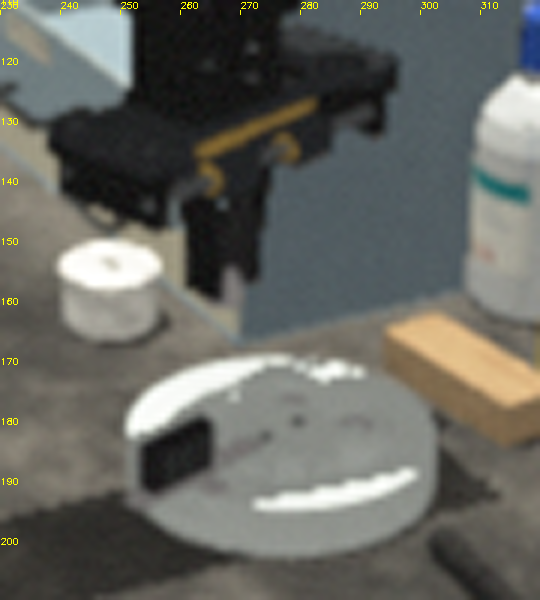

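Emit:
drive_tool(moves="0 0 -0.02 0 1; 0 0 -0.02 0 1; 0 0 -0.015 0 1; 0 0 -0.005 0 1; 0 0 -0.004 0 1; 0 0 0 0 1")

```text
time: 38.62
ee_pos: [0.5851, 0.0361, 0.0465]
eef_rot: [0.416, 0.572, -0.416, 0.572]
ft_force: [0.9, -0.0, -0.2]
width: 0.0182
```

```bash
python3 st.py
```

```text
t38.62 pos [0.5851 0.0361 0.0465] xax [ 0. -0. -1.] yhead 18.00 F [ 0.9 -0.  -0.2] w 0.0182 j [-0.65  0.49  0.63  1.79 -0.34  0.98  0.44]
```

Emit:
drive_tool(moves="0 0 -0.003 0 1; 0 0 -0.0015 0 1; 0 0 0 0 1; 0 0 0 0 0.75; 0 0 0 0 0.68; 0 0 0 0 0.65; 0 0 0 0 0.65; 0 0 0.02 0 0.65; 0 0 0.03 0 0.65; -0.02 0 0.03 0 0.65; -0.05 0.03 0 -8.6 0.5; -0.05 0.045 0 -8.6 0.45; -0.03 0.045 0 -8.6 0.45; -0.02 0.045 0 -8.6 0.45; -0.02 0.045 0 -8.6 0.45; -0.012 0.045 0 0 0.45; 0 0.058 0 0 0.45; 0 0 0 0 0.45; 0 0 0 0 0.45")

```text
time: 41.0
ee_pos: [0.3956, 0.3373, 0.123]
eef_rot: [0.591, 0.389, -0.591, 0.389]
ft_force: [0.3, -1.5, 0.2]
width: 0.048
```

```bash
python3 st.py; python3 - <<'E'
from bench import cams
from h import *
import pickle
s=cams.camera("scene");t=cams.camera("top");pickle.dump((t,s),open("c21.pkl","wb"))
crop(s["color"],155,110,155,95,5,"pics/s21.png")
crop(t["color"],110,135,195,130,4,"pics/t21.png")
E
```

```text
t41.00 pos [0.3956 0.3373 0.123 ] xax [ 0.001 -0.    -1.   ] yhead -23.29 F [ 0.3 -1.5  0.2] w 0.0480 j [-1.3   0.21  0.57  1.9  -0.13  1.07 -1.09]
```

View pics/s21.png

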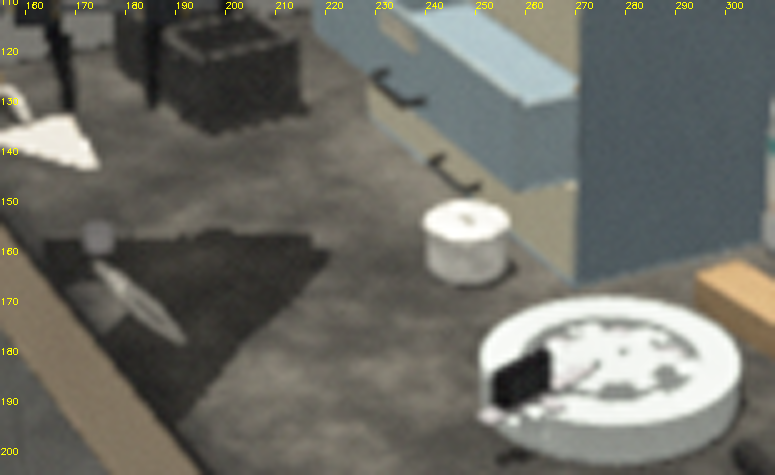

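View pics/t21.png

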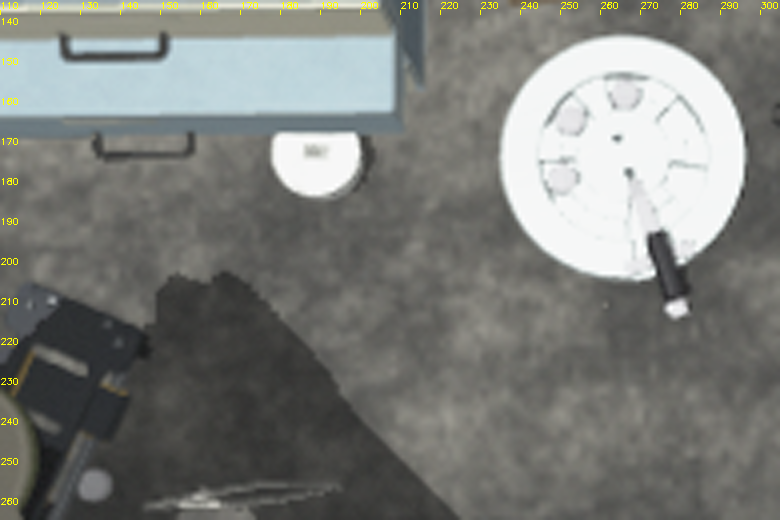

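Pocket 4 is filled at (250,178). E is still at (133,255); going there.

Emit:
drive_tool(moves="-0.0125 0.0115 -0.03 0 0.45; 0 0 -0.03 0 0.45; 0 0 -0.02 0 0.45; 0 0 0 0 0.45; 0 0 0 0 0.45")

```text
time: 41.72
ee_pos: [0.3834, 0.3492, 0.0433]
eef_rot: [0.591, 0.389, -0.59, 0.388]
ft_force: [-0.1, 0.4, 0.4]
width: 0.0478
```

```bash
python3 st.py; python3 - <<'E'
from bench import cams
from h import *
import pickle
s=cams.camera("scene");t=cams.camera("top")
crop(s["color"],150,120,70,65,9,"pics/s22.png")
crop(t["color"],110,215,80,60,9,"pics/t22.png")
E
```

```text
t41.73 pos [0.3834 0.3492 0.0433] xax [ 0.001  0.001 -1.   ] yhead -23.32 F [-0.1  0.4  0.4] w 0.0478 j [-1.29  0.32  0.53  1.96 -0.21  0.9  -1.06]
```

View pics/s22.png

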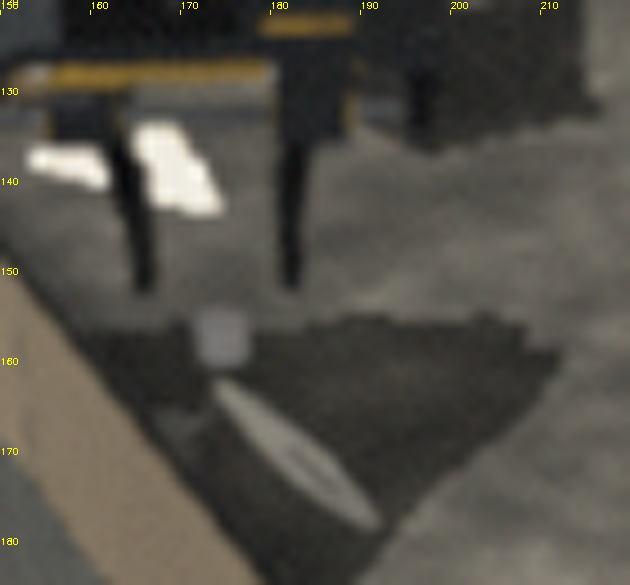

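View pics/t22.png

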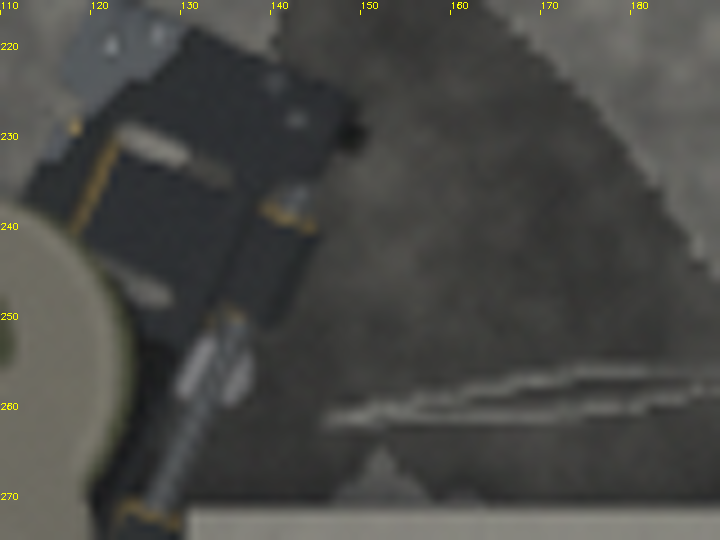

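The fingers straddle the roller at (133,256), clear of the tweezers. Lower and grip.

Emit:
drive_tool(moves="0 0 -0.012 0 0.45; 0 0 -0.0105 0 0.45; 0 0 0 0 0.45; 0 0 0 0 0.6; 0 0 0 0 0.8; 0 0 0 0 1; 0 0 0 0 1; 0 0 0 0 1")

```text
time: 42.82
ee_pos: [0.3827, 0.3495, 0.0199]
eef_rot: [0.591, 0.389, -0.59, 0.389]
ft_force: [-0.8, -0.1, 0.9]
width: 0.0185
```

```bash
python3 st.py
```

```text
t42.83 pos [0.3827 0.3495 0.0199] xax [ 0.  0. -1.] yhead -23.26 F [-0.8 -0.1  0.9] w 0.0185 j [-1.28  0.36  0.52  1.98 -0.23  0.86 -1.04]
```

Emit:
drive_tool(moves="0 0 0.03 0 1; 0 0 0.03 0 1; 0.01 -0.03 0.03 0 1; 0.03 -0.042 0 8.3 1; 0.03 -0.042 0 8.3 1; 0.01 -0.042 0 8.3 1; 0 -0.042 0 8.3 1; 0 -0.042 0 8.1 1; 0 -0.042 0 0 1; 0 -0.042 0 0 1; 0.03 -0.042 0 0 1; 0.045 -0.026 0 0 1; 0.045 0 0 0 1; 0.04 0 0 0 1; 0 0 0 0 1; 0 0 0 0 1")

```text
time: 44.82
ee_pos: [0.6219, -0.0431, 0.1093]
eef_rot: [0.415, 0.572, -0.416, 0.572]
ft_force: [0.4, -0.9, -0.7]
width: 0.0186
```

```bash
python3 st.py; python3 - <<'E'
from bench import cams
from h import *
s=cams.camera("scene")
crop(s["color"],230,110,90,100,6,"pics/s23.png")
E
```

```text
t44.83 pos [ 0.6219 -0.0431  0.1093] xax [-0.001 -0.001 -1.   ] yhead 18.01 F [ 0.4 -0.9 -0.7] w 0.0186 j [-0.56  0.51  0.73  1.64 -0.37  1.13  0.58]
```

View pics/s23.png

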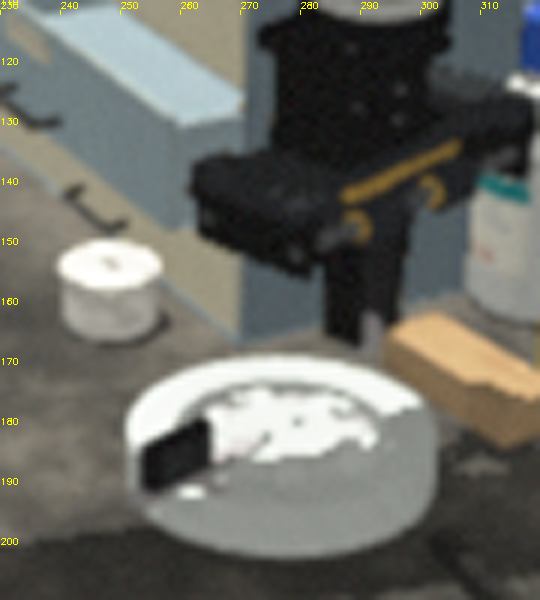

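Emit:
drive_tool(moves="0 0 -0.02 0 1; 0 0 -0.02 0 1; 0 0 -0.014 0 1; 0 0 -0.005 0 1; 0 0 -0.004 0 1; 0 0 0 0 1")

```text
time: 45.62
ee_pos: [0.6228, -0.0427, 0.0468]
eef_rot: [0.415, 0.572, -0.415, 0.572]
ft_force: [-0.7, -0.1, -0.2]
width: 0.0184
```

```bash
python3 st.py
```

```text
t45.62 pos [ 0.6228 -0.0427  0.0468] xax [ 0. -0. -1.] yhead 18.04 F [-0.7 -0.1 -0.2] w 0.0184 j [-0.53  0.58  0.69  1.69 -0.42  1.03  0.62]
```

Emit:
drive_tool(moves="0 0 -0.003 0 1; 0 0 -0.0015 0 1; 0 0 0 0 1; 0 0 0 0 0.75; 0 0 0 0 0.68; 0 0 0 0 0.65; 0 0 0 0 0.65; 0 0 0.02 0 0.65; 0 0 0.03 0 0.65; 0 0 0.03 0 0.55; -0.04 0 0.03 10 0.55; -0.04 0 0.03 10 0.55; -0.04 0 0.01 10 0.55; -0.04 0 0 10 0.55; -0.03 0 0 10 0.55; 0 0 0 10 0.55; 0 0 0 10 0.55; 0 0 0 10 0.55; 0 0 0 10 0.55; 0 0 0 0 0.55")

```text
time: 48.12
ee_pos: [0.4328, -0.043, 0.1931]
eef_rot: [-0.11, 0.698, 0.11, 0.699]
ft_force: [-0.1, -0.1, 0.5]
width: 0.0394
```

```bash
python3 st.py; python3 - <<'E'
from bench import cams
from h import *
import pickle
s=cams.camera("scene");t=cams.camera("top");pickle.dump((t,s),open("c24.pkl","wb"))
crop(s["color"],155,110,155,95,5,"pics/s24.png")
crop(t["color"],110,135,195,130,4,"pics/t24.png")
E
```

```text
t48.12 pos [ 0.4328 -0.043   0.1931] xax [ 0.001  0.001 -1.   ] yhead 107.93 F [-0.1 -0.1  0.5] w 0.0394 j [-0.79 -0.14  0.74  2.02  0.1   1.22  1.8 ]
```

View pics/s24.png

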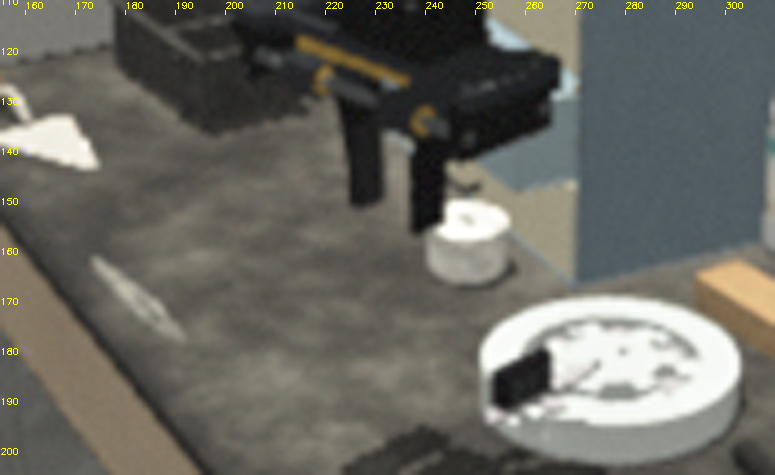

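View pics/t24.png

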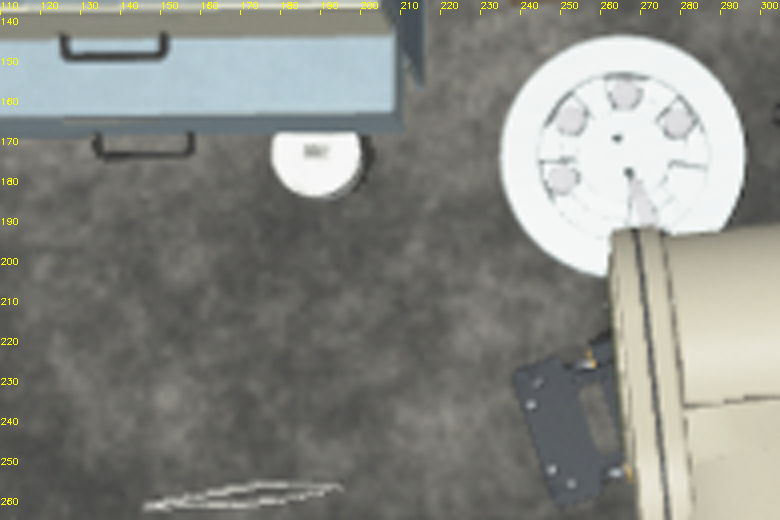

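All four rollers are in pockets, at (252,164), (265,158), (278,164) and (250,178). No roller is left on the bench. Fetching the pick.

Emit:
drive_tool(moves="0.03 0.004 0 0 0.55; 0.03 0.004 -0.03 0 0.55; 0.028 0.0036 -0.03 0 0.55; 0 0 -0.03 0 0.55; 0 0 0 0 0.55; 0 0 0 0 0.55")

```text
time: 48.98
ee_pos: [0.521, -0.0313, 0.1034]
eef_rot: [-0.11, 0.698, 0.11, 0.699]
ft_force: [-0.3, -0.1, 0.6]
width: 0.0394
```

```bash
python3 st.py
```

```text
t48.98 pos [ 0.521  -0.0313  0.1034] xax [ 0.001  0.    -1.   ] yhead 107.94 F [-0.3 -0.1  0.6] w 0.0394 j [-0.73  0.28  0.81  1.92 -0.24  1.04  2.06]
```

Emit:
drive_tool(moves="0 0 -0.025 0 0.55; 0 0 -0.02 0 0.55; 0 0 -0.009 0 0.55; 0 0 0 0 0.55; 0 0 0 0 0.7; 0 0 0 0 0.8; 0 0 0 0 1; 0 0 0 0 1; 0 0 0 0 1", newtons=45)

```text
time: 50.1
ee_pos: [0.5208, -0.031, 0.0484]
eef_rot: [-0.111, 0.698, 0.111, 0.698]
ft_force: [-1.0, 0.1, 4.0]
width: 0.0129
```

```bash
python3 st.py
```

```text
t50.10 pos [ 0.5208 -0.031   0.0484] xax [ 0.  0. -1.] yhead 108.04 F [-1.   0.1  4. ] w 0.0129 j [-0.68  0.37  0.76  1.96 -0.32  0.93  2.13]
```

Emit:
drive_tool(moves="0 0 0.01 0 1; 0 0 0.02 0 1; 0 0 0.03 0 1; -0.01 -0.02 0.02 0 1; -0.012 -0.042 0 -3.2 1; -0.012 -0.042 0 -3.2 1; -0.012 -0.042 0 -3.2 1; -0.012 -0.042 0 -3.2 1; -0.012 -0.042 0 -3.2 1; -0.012 -0.042 0 -3.2 1; -0.012 -0.04 0 -3.2 1; 0 0 -0.03 0 1; 0 0 0 0 1; 0 0 0 0 1")

```text
time: 51.85
ee_pos: [0.4271, -0.3428, 0.0991]
eef_rot: [0.027, 0.706, -0.027, 0.707]
ft_force: [-0.2, 0.1, -0.1]
width: 0.0129
```

```bash
python3 st.py; python3 - <<'E'
from bench import cams
from h import *
s=cams.camera("scene");t=cams.camera("top")
crop(s["color"],220,180,115,100,6,"pics/s25.png")
crop(t["color"],300,180,120,90,6,"pics/t25.png")
E
```

```text
t51.85 pos [ 0.4271 -0.3428  0.0991] xax [ 0. -0. -1.] yhead 85.69 F [-0.2  0.1 -0.1] w 0.0129 j [-0.2   0.41  0.97  1.86 -0.39  1.07  2.41]
```

View pics/s25.png

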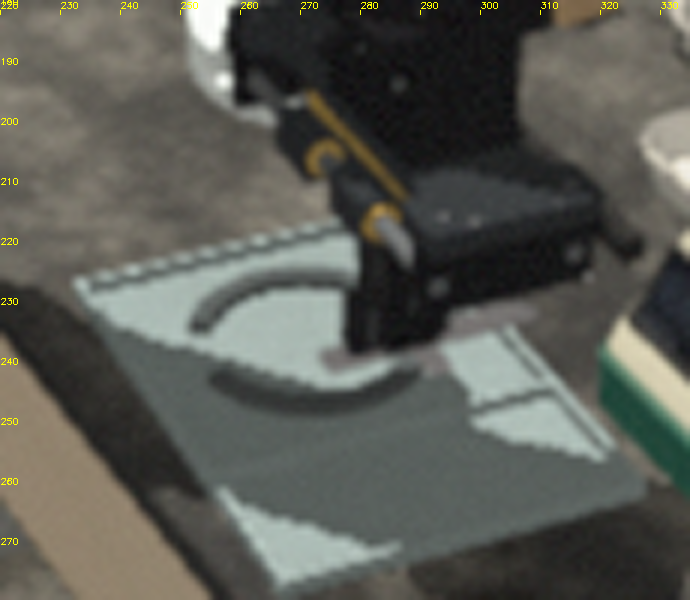

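View pics/t25.png

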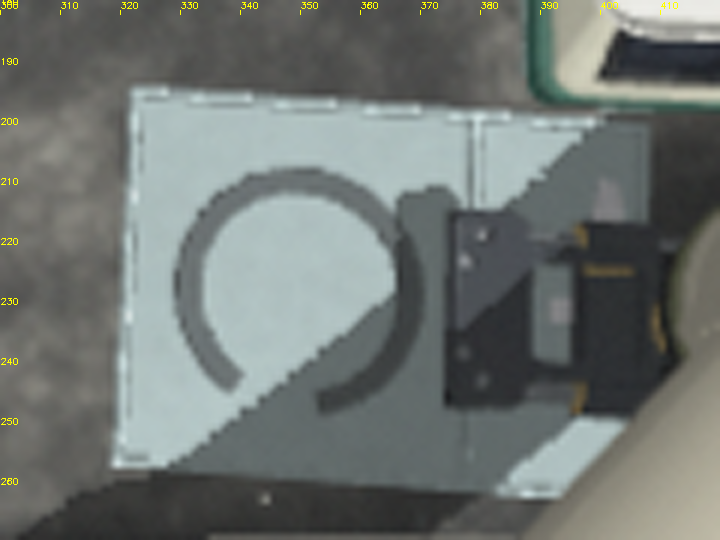

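The pick is over the narrow compartment (its tip shows at (401,212) in the top view) and points along the tray. Lowering.

Emit:
drive_tool(moves="0 0 -0.025 0 1; 0 0 -0.025 0 1; 0 0 -0.015 0 1; 0 0 -0.008 0 1; 0 0 -0.002 0 1; 0 0 0 0 1")

```text
time: 52.7
ee_pos: [0.4269, -0.3433, 0.0237]
eef_rot: [0.027, 0.706, -0.027, 0.707]
ft_force: [-0.0, 0.2, -0.1]
width: 0.0127
```

```bash
python3 st.py; python3 - <<'E'
from bench import cams
from h import *
s=cams.camera("scene")
crop(s["color"],230,190,105,100,7,"pics/s26.png")
E
```

```text
t52.70 pos [ 0.4269 -0.3433  0.0237] xax [ 0.001 -0.    -1.   ] yhead 85.64 F [-0.   0.2 -0.1] w 0.0127 j [-0.12  0.53  0.87  1.91 -0.5   0.93  2.49]
```

View pics/s26.png

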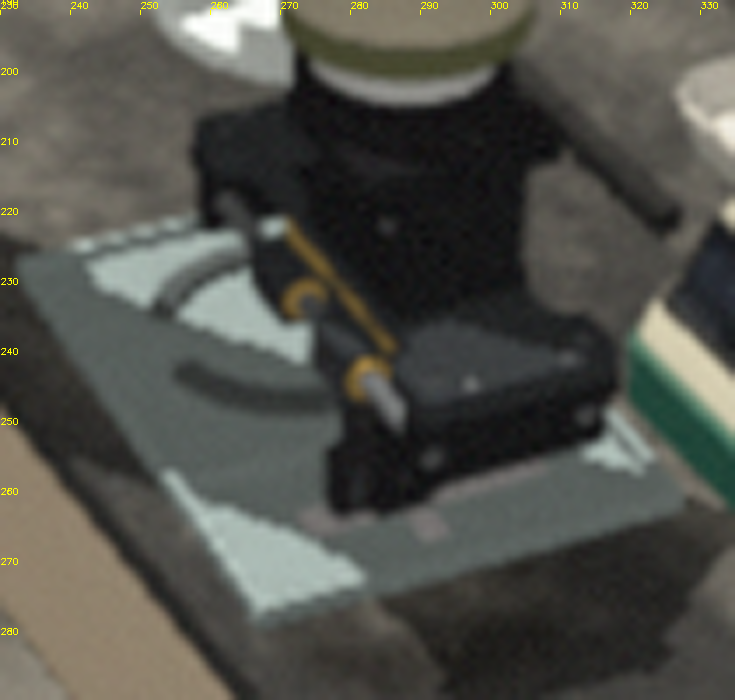

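The pick is inside the narrow compartment, about 1 mm above the floor. Setting it down and releasing.

Emit:
drive_tool(moves="0 0 -0.001 0 1; 0 0 -0.0005 0 1; 0 0 0 0 1; 0 0 0 0 0.8; 0 0 0 0 0.72; 0 0 0 0 0.65; 0 0 0 0 0.65; 0 0 0.02 0 0.65; 0 0 0.03 0 0.65; 0 0 0.04 0 0.65; 0 0.02 0.05 0 0.65; 0 0.04 0.05 -8 0.65; 0 0.05 0.02 -8 0.65; 0 0.05 0 -8 0.65; -0.01 0.05 0 -8 0.65; 0 0.05 0 0 0.65; 0 0.05 0 0 0.65; 0 0.05 0 0 0.65; 0 0.05 0 0 0.65; 0 0 0 0 0.65")

```text
time: 55.25
ee_pos: [0.4194, 0.0337, 0.2228]
eef_rot: [0.183, 0.684, -0.182, 0.682]
ft_force: [0.7, -0.8, 0.0]
width: 0.0304
```

```bash
python3 st.py; python3 - <<'E'
from bench import cams
from h import *
s=cams.camera("scene");t=cams.camera("top")
cv2.imwrite("pics/s27.png",cv2.resize(s["color"][110:300,140:360,::-1],None,fx=3.1,fy=3.1,interpolation=cv2.INTER_CUBIC))
cv2.imwrite("pics/t27.png",cv2.resize(t["color"][110:280,110:420,::-1],None,fx=2.5,fy=2.5,interpolation=cv2.INTER_CUBIC))
E
```

```text
t55.25 pos [0.4194 0.0337 0.2228] xax [-0.002  0.002 -1.   ] yhead 60.05 F [ 0.7 -0.8  0. ] w 0.0304 j [-0.91 -0.2   0.66  2.    0.12  1.3   0.75]
```

View pics/s27.png

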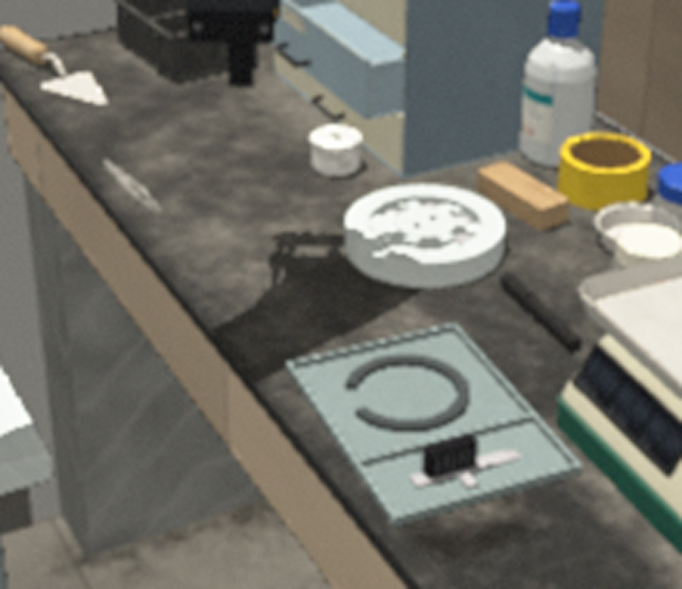

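View pics/t27.png

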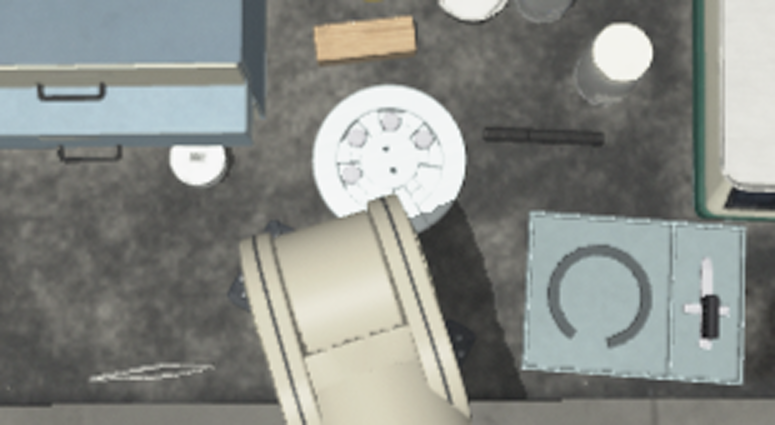

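Everything is in place: the ring lies flat in the wide compartment, the pick flat in the narrow one, four round roller tops show in four pockets, and the other things look unmoved. Handing in.

```bash
python3 -c "
from bench import ticket
print(ticket.close_job())"
```

```text
the job is handed in; nothing more can be done
None
```

The reload was carried out in the order asked and handed in at about 55 s of the 210 s allowed. The hand-in reports no verdict.

- **Ring:** I slid the pick in under the ring end, lifted the end and propped it on the pick. I then gripped the ring about 38° round from the slot and laid it flat in the wide compartment.
- **Rollers:** All four rollers found on the bench are in pockets 1 to 4, one in each. One had been knocked about 4 cm aside during the run, so I measured it again before gripping it.
- **Pick:** It lies flat on its blade in the narrow compartment.

**Last checks:** The final top and scene views show the ring and pick flat in their compartments. Round roller tops show in pockets 1 to 4. The bench has no rollers left, and the tin, marker, wooden block and tweezers look unmoved. The arm stood clear of everything, and wrist force readings taken between moves stayed at or below about 5 N.

**Disagreements:** The two cameras differed by about 2 to 4 mm on most points, and by up to 10 mm at one tray corner. I relied mainly on the top view, and every grasp and placement worked. The gripper read about 18 mm on the 20 mm rollers and 10 mm on the 11 mm ring, probably because only the fingertips held them; nothing slipped.

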